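Weigh a batch of handle blanks on the dial scale

TASK

Weigh the handle blanks as one batch: pull the scale's red arrest knob fully out to free the empty pan, turn the dial by its black grip until the red pointer stands on the green zero mark, and push the arrest knob fully home to lock the pan before loading. Then lay every blank that is there flat in the channels of the pan, pull the arrest knob fully out and let the scale weigh for a good second, push it fully home again, and only then move the blanks to lie flat on the floor of the blue tray. Grip the blanks lightly (at most 50 N a finger), leave the scale locked with the pointer still at zero, and leave the other things on the bench where they are.

Things in the scene. Friction and masses are not known exactly. Their poses are not given: they have to be found in the camera images.
- blank0_mid (a point): Mid-brown hardwood handle blank, perhaps absent: square body 85x30x30 mm plus a round tenon 22 mm thick, 25 mm long; 110 mm in all, 80-160 g. Point: mid-length on its long axis, 15 mm above the face it lies on; x along it to the tenon; the square body spans x -55 to +30 mm. Starts on the bench at the robot's right. Dents above 50 N a finger; 20 to 30 N is plenty.
- blank1_mid (a point): Dark brown hardwood handle blank, perhaps absent: square body 85x30x30 mm plus a round tenon 22 mm thick, 25 mm long; 110 mm in all, 80-160 g. Point: mid-length on its long axis, 15 mm above the face it lies on; x along it to the tenon; the square body spans x -55 to +30 mm. Starts on the bench at the robot's right. Dents above 50 N a finger; 20 to 30 N is plenty.
- blank2_mid (a point): Mid-brown hardwood handle blank, perhaps absent: square body 85x30x30 mm plus a round tenon 22 mm thick, 25 mm long; 110 mm in all, 80-160 g. Point: mid-length on its long axis, 15 mm above the face it lies on; x along it to the tenon; the square body spans x -55 to +30 mm. Starts on the bench at the robot's right. Dents above 50 N a finger; 20 to 30 N is plenty.
- blank3_mid (a point): Dark brown hardwood handle blank, perhaps absent: square body 85x30x30 mm plus a round tenon 22 mm thick, 25 mm long; 110 mm in all, 80-160 g. Point: mid-length on its long axis, 15 mm above the face it lies on; x along it to the tenon; the square body spans x -55 to +30 mm. Starts on the bench at the robot's right. Dents above 50 N a finger; 20 to 30 N is plenty.
- scale: Teal bench dial scale, fixed; case 170 (x) x 310 (y) mm, top 65 mm above the bench. Origin under its middle; -x is its front, towards the robot. The steel pan is on its +y side, the white dial on its -y side, centred 103 mm to -y of the origin; the red arrest knob is on the front face below the dial.
- pan_top (a point): Centre of the floor of the scale's steel pan, 86 mm above the bench, axes as the scale's. Pan 150 (x) x 200 (y) mm, rim 6 mm high; three channels 40 mm wide along x, centred at y = -56, 0 and 56 mm, between lands 5 mm high: a blank lies in each. Sprung: with the arrest knob out it sinks about 1 mm per 100 g (10 mm at most); with the knob home it is held up, locked.
- arrest (a joint): How far the red arrest knob is pulled out, m: 0 home (pan locked), 0.030 fully out (pan free). Starts home. An over-centre detent drives it to the nearer end with up to about 5 N, snapping past the middle; pulling or pushing takes under 15 N.
- arrest_grip (a point): Middle of the red arrest knob's head: a cylinder 32 mm in diameter, 26 mm long, lying along the scale's x axis on a thin stem, 40 mm above the bench. Home, the point is 35 mm in front of the front face; pulled out, 30 mm further along the scale's -x. Can be pinched across its diameter from above.
- dial (a joint): Angle of the turnable dial in rad, clockwise seen from above, -1.4 to 1.4; it stays where it is left (friction 0.05 N m). The white face, green zero mark and black bar grip turn as one; the red pointer does not turn with them. With the pan empty the zero mark is under the pointer at 0. Starts at 0.5 to 1.25.
- dial_grip (a point): On the axis of the turnable dial, 93 mm above the bench, at the height to grip: its black bar grip, upright, 44 mm long and 13 mm thick, from 78 to 104 mm above the bench. x points along the bar, towards the green zero mark. Dial face (94 mm across) and pointer lie lower, at most 77 mm above the bench.
- needle_tip (a point): Tip of the narrow red pointer over the dial, 43 mm from the dial's axis, 76 mm above the bench. With the pan empty it points along the scale's +x, away from the robot; as the pan sinks it turns clockwise (0.15 rad per mm).
- zero_mark (a point): The zero mark, a small green block on the turnable dial's face, 43 mm from the dial's axis, 76 mm above the bench. The scale reads zero when it stands under the tip of the red pointer.
- tray: Blue open tray for weighed blanks, fixed, on the robot's left: 210 (x) x 160 (y) mm outside, 35 mm high, walls and floor 5 mm. Origin under its middle. Three blanks fit side by side, lying along its y axis.
- chisel: Bystander, to be left where it is: steel-bladed hand tool 220 mm long, on the bench.
- plane: Bystander, to be left where it is: metal hand plane 200 mm long, on the bench.
- glue: Bystander, to be left where it is: yellow glue bottle 170 mm high, on the bench.
- brush: Bystander, to be left where it is: brush 200 mm long, on the bench.
- offcut: Bystander, to be left where it is: pale block 70 x 50 x 40 mm, on the bench.
- cup: Bystander, to be left where it is: blue cup 90 mm high, on the bench.
Mind the look-alikes: they are no part of the job. What is shaped like the part that bears blank3_mid but orange is not meant.

How it is judged:
By the outcome, as a careful person would: the job done as asked, in the order asked, and still so for the second after the job is handed in, with the robot touching nothing.
Of blank0, blank1, blank2, blank3 only 2 to 3 are there at a start; the rules pass over those that are not, and their reading is None.
At some moment in a run one of blank0, blank1, blank2, blank3 may be knocked a few centimetres aside while the robot is not near it.
Once in a run the grip may slacken for a moment while it holds something.
It also fails if it takes over 210 s, if anything falls off the work surface, if the arm or the gripper's body presses on something with over 40 N, if the wrist force passes 120 N, or if a joint passes its speed limit or range.

ROBOT

A 6-joint arm with a two-finger parallel gripper is mounted at the origin on the work surface. World frame = base frame: x ahead of the robot, y to its left, z up, the work surface at z = 0. Lengths are in mm, angles in rad, forces in N, time in s.
With the tool pointing down it reaches from about 350 to 850 mm from the base axis. Payload 8.1 kg.
Tool frame: the origin (TCP) lies midway between the tips of the shut fingers; the grasp point (between the pads) lies 19 mm behind it; z points along the fingers, y is the line along which they close (so a half turn about z gives the same grasp; the last joint's range is limited). The gripper opens to 93 mm and grips with 3 to 60 N. Pads are 15 mm wide; open, the fingers measure 128 mm over their backs; the gripper's body (75 mm by 188 mm) begins 65 mm behind the grasp point.
Start: joints at [-1.409, 0.13, 1.488, -0, 1.523, -0.085], TCP at [146.602, -581.819, 218.635] pointing down, gripper open.
Joint ranges: [-2.96, 2.96], [-0.89, 2.26], [0.02, 2.5], [-1.34, 4.48], [0, 2.73], [-2.66, 2.66]. Speed limits (rad/s): [2.39, 2.39, 2.79, 3.14, 3.14, 3.14].

INTERFACE

Orientations are given as a unit quaternion [w, x, y, z].
In Python, from workcell import sensors, viewer, bot gives the robot as it stands.
- The arm moves only by the shell command python3 -m inch 'ROWS'. ROWS is JSON, a list of rows, each a list of 7 numbers: the shift along the world's x, y, z scaled (see below), then the turn, a rotation vector about the world's x, y, z scaled (see below), then the closure, from 0 (fully open) to 1 (shut). In form: [[dx, dy, dz, wx, wy, wz, claw], ...]. A call has 1 to 8 rows; each row is the pose to reach, as a shift and turn from the pose commanded when the call began, turning the shorter way round; what a row does not reach only later rows make up. The controller multiplies each number of a shift by 0.8 m and each number of a turn by 360 degrees. A row lasts 1/8 s, in which the tool goes at most 62.5 mm and 10.7 degrees, less where a joint would pass 70% of its speed; a pose out of reach is approached as far as the arm can. A call with a number of a shift or a turn outside -1 to 1 is refused whole. A call with a gripper value outside its range is refused whole. The fingers move at their own pace and stop on an object; the grip force is fixed at half the most. Time passes only in rows, so rows that repeat a pose let the fingers close. It gives the time, the measured TCP pose, the force, the opening and the grip force at its end, in the units of the state.
- sensors.observe(): the state, without advancing time (a new reading comes with each control period).
- viewer.grab_frame(name): name is "scene" or "side" or "wrist"; returns the picture (400x640x3 uint8, blue, green, red); there is no depth.
- viewer.calibration(name): a dict with "fx", "fy", "cx", "cy" (pixels), "k1" (the pictures are not rectified: a ray, as slopes to the right and down, at radius r is drawn at 1 + k1 r^2 times it, then the intrinsics apply), "rvec" (rotation vector, rad) and "tvec" (3), from world to camera coordinates, as OpenCV has them; the wrist camera has in their place "mount" (4x4, takes a point from camera to tool coordinates, whose origin is the TCP and whose axes are the flange's). Camera axes: x right, y down, z forward; pixel columns grow to the right and rows downward; lengths in mm; the calibration is good to about 2 mm. A picture is of the moment at which its call begins: read the wrist's pose just before it. calibration takes no time and is no camera call.
- bot.job_done(): hands the job in; it is judged then, once.
The state is a dict: "time": time; "qpos": joint angles; "qvel": joint speeds; "effort": joint torques, N m; "position": TCP position; "eef_rot": TCP orientation; "force": force on the tool from outside, world axes, zero at the start; "ft_torque": the same for the moment, N m; "gripper_width": opening from 0.0 (shut) to 1.0 (fully open); "finger_force": force on a finger pad.
Only numpy, scipy, OpenCV 4.12 (cv2) and the standard library are available. Lean on these libraries where they do the work, as an engineer would, in place of code of your own. Each camera call takes 0.05 s, during which the arm holds its last target. There are 200 camera calls.

## Working session

There is one attempt and no reset: what is moved stays moved. The work goes in short steps, Python scripts to look and compute and a shell command to move; the robot and the scene stay as the last step left them, time stands still between calls to the robot, and variables do not carry over. Pictures are saved under pics/ and viewed, at most 14 in all, crops included, and the job is handed in when it is done.

```bash
mkdir -p pics; ls; cat > h.py <<'E'
import numpy as np, cv2
from scipy.spatial.transform import Rotation as R
from workcell import sensors, viewer, bot
def cam(name):
    c=viewer.calibration(name); g=lambda k: float(c[k])
    if 'mount' in c:
        s=sensors.observe(); q=s['eef_rot']; T=np.eye(4); T[:3,:3]=R.from_quat([q[1],q[2],q[3],q[0]]).as_matrix(); T[:3,3]=s['position']
        M=T@np.array(c['mount']); Rm=M[:3,:3].T; t=-Rm@M[:3,3]
    else:
        Rm=cv2.Rodrigues(np.array(c['rvec'],float))[0]; t=np.array(c['tvec'],float).ravel()
    return dict(K=np.array([g('fx'),g('fy'),g('cx'),g('cy')]),k1=g('k1'),R=Rm,t=t)
def ray(c,u,v):
    fx,fy,cx,cy=c['K']; d=np.array([(u-cx)/fx,(v-cy)/fy]); p=d.copy()
    for _ in range(20): p=d/(1+c['k1']*(p@p))
    return -c['R'].T@c['t'], c['R'].T@np.array([p[0],p[1],1])
def onz(c,u,v,z):
    o,d=ray(c,u,v); return o+d*(z-o[2])/d[2]
def proj(c,P):
    p=c['R']@np.asarray(P,float)+c['t']; p=p[:2]/p[2]; p=p*(1+c['k1']*(p@p)); return p*c['K'][:2]+c['K'][2:]
E
python3 - <<'E'
from h import *
for n in ['scene','side','wrist']:
    c=cam(n); im=viewer.grab_frame(n); cv2.imwrite(f'pics/{n}0.png',im); print(n,-c['R'].T@c['t'],c['K'],c['k1'])
print(sensors.observe())
E
```

```text
pics
scene [1327.33028479 -289.81443247  943.08817808] [419.70343298 419.70343298 312.49130451 206.08074877] -0.07612340716658315
side [176.4995474  960.15968653 676.90383181] [400.31427596 400.31427596 314.97080838 195.72403547] -0.0327475585817722
wrist [ 220.70964602 -562.38027156  383.8242087 ] [297.60897392 297.60897392 322.11349195 195.90930823] -0.057299506420640446
{'time': 0.15, 'qpos': array([-1.40938246e+00,  1.31009983e-01,  1.48901538e+00,  1.28296004e-05,
        1.52298999e+00, -8.53817731e-02]), 'qvel': array([ 0.00011997, -0.00298662, -0.00510948,  0.00179664,  0.00028737,
       -0.0005255 ]), 'effort': array([-4.18295249e-04, -5.60475969e+01, -4.92334235e+01,  7.69301201e-02,
        3.06391984e-02, -9.81128846e-05]), 'position': array([ 146.54628156, -581.38421227,  217.82264813]), 'eef_rot': array([-7.11076112e-04,  9.92395932e-01,  1.23084553e-01, -2.06334471e-05]), 'force': array([-0.75147501,  0.42619101,  0.3836283 ]), 'ft_torque': array([ 0.03926837, -0.02357191,  0.00935565]), 'finger_force': 0.0, 'gripper_width': 0.9979354812153105}
```

View pics/scene0.png

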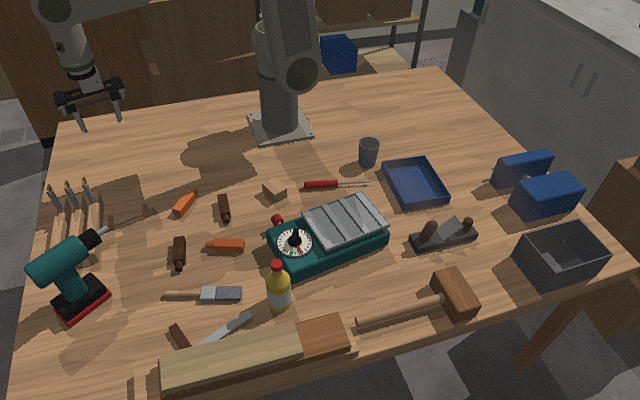

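View pics/side0.png

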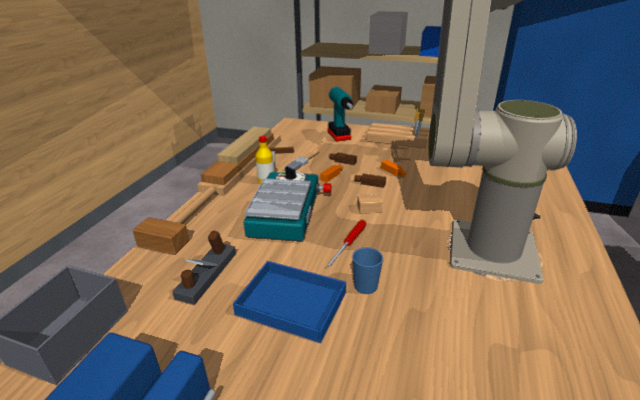

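View pics/wrist0.png

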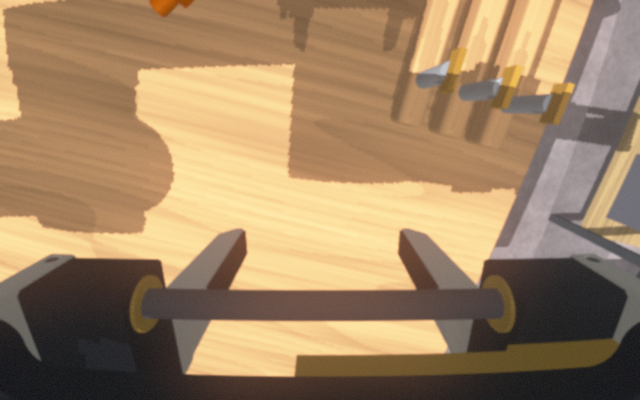

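The scene view shows dark blank candidates at (224,208) and (179,253), and an unclear brown piece at (179,336) that is probably the chisel handle. Orange look-alikes are at (185,203) and (225,246). The scale dial is at (294,242), the knob at (277,219), the pan at (345,220) and the tray at (415,182). I'll check the choice in one close crop.

```bash
python3 - <<'E'
from h import *
im=cv2.imread('pics/scene0.png')
a=cv2.resize(im[180:360,140:400],None,fx=3,fy=3,interpolation=cv2.INTER_CUBIC); cv2.imwrite('pics/crop1.png',a)
c=cam('scene')
for n,(u,v,z) in dict(dA=(224,208,15),dB=(179,253,15),dC=(179,336,15),kn=(277,219,40),dial=(295,242,90),tray=(415,182,0)).items(): print(n,onz(c,u,v,z).round())
s=cam('side'); 
for n,(u,v,z) in dict(dA=(370,180,15),dB=(343,158,15),dC=(282,150,15),kn=(326,188,40),tray=(291,298,0)).items(): print('side',n,onz(s,u,v,z).round())
E
```

```text
dA [ 395. -276.   15.]
dB [ 534. -425.   15.]
dC [ 789. -447.   15.]
kn [ 509. -135.   40.]
dial [ 647. -118.   90.]
tray [440. 355.   0.]
side dA [ 396. -271.   15.]
side dB [ 533. -421.   15.]
side dC [ 793. -427.   15.]
side kn [ 513. -130.   40.]
side tray [458. 330.   0.]
```

View pics/crop1.png

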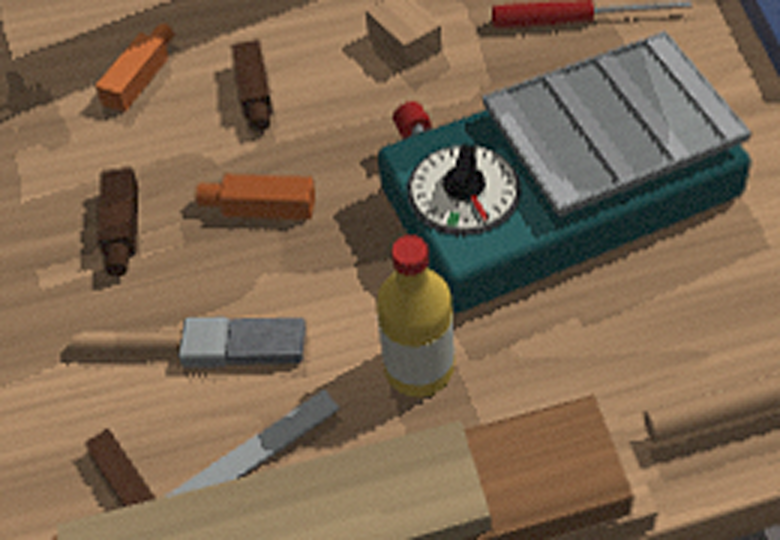

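The blanks are dA at crop (250,85), dB at (118,220) and a brown square piece at (120,465) that is partly hidden behind the timber. It may be a third blank. Orange pieces at (135,65) and (255,195) are decoys, and the mid-brown timber, mallet and brush handle aren't blanks. I'll look from above with the wrist camera.

```bash
python3 -m inch '[[0.44,0.27,0.23,0,0,0,0],[0.44,0.27,0.23,0,0,0,0],[0.44,0.27,0.23,0,0,0,0],[0.44,0.27,0.23,0,0,0,0],[0.44,0.27,0.23,0,0,0,0],[0.44,0.27,0.23,0,0,0,0],[0.44,0.27,0.23,0,0,0,0],[0.44,0.27,0.23,0,0,0,0]]'; python3 -m inch '[[0,0,0,0,0,0,0],[0,0,0,0,0,0,0],[0,0,0,0,0,0,0],[0,0,0,0,0,0,0]]'; python3 - <<'E'
from h import *
import json
c=cam('wrist'); im=viewer.grab_frame('wrist'); cv2.imwrite('pics/w1.png',im); 
np.save('w1cam.npy',c,allow_pickle=True)
print(sensors.observe()['qpos'])
E
```

```text
time: 1.15
position: [501.4, -363.7, 404.2]
eef_rot: [0.001, 0.992, 0.125, 0.001]
force: [-0.1, -0.2, 0.1]
gripper_width: 1.001
finger_force: 0.0
time: 1.65
position: [497.7, -366.5, 402.3]
eef_rot: [-0.0, 0.992, 0.122, -0.0]
force: [0.3, 0.5, 0.2]
gripper_width: 1.001
finger_force: 0.0
[-7.17299821e-01  1.85927873e-01  1.09520060e+00 -1.87096189e-05
  1.86084047e+00  6.07979016e-01]
```

View pics/w1.png

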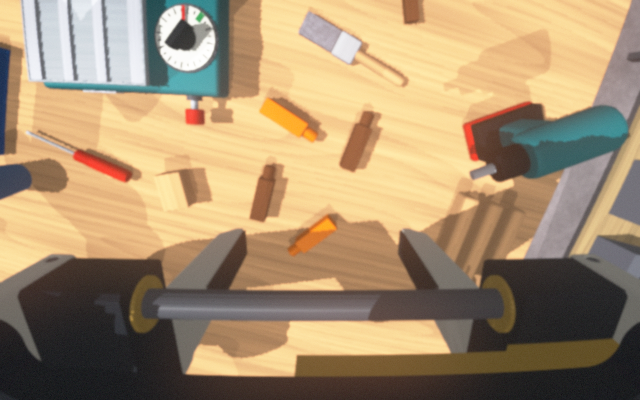

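The wrist view shows blanks at (263,193) and (357,140), orange decoys at (288,118) and (313,235), and part of a third brown object at (411,8). I'll move forward to see it.

```bash
python3 -m inch '[[0.16,0,0.0,0,0,0,0],[0.16,0,0,0,0,0,0],[0.16,0,0,0,0,0,0],[0.16,0,0,0,0,0,0],[0.16,0,0,0,0,0,0],[0.16,0,0,0,0,0,0],[0.16,0,0,0,0,0,0]]'; python3 - <<'E'
from h import *
c=cam('wrist'); im=viewer.grab_frame('wrist'); cv2.imwrite('pics/w2.png',im); 
np.save('w2cam.npy',c,allow_pickle=True)
hsv=cv2.cvtColor(im,cv2.COLOR_BGR2HSV)
E
```

```text
time: 2.58
position: [625.8, -366.0, 404.5]
eef_rot: [0.001, 0.992, 0.123, 0.001]
force: [0.1, 0.2, -0.3]
gripper_width: 0.999
finger_force: 0.0
```

View pics/w2.png

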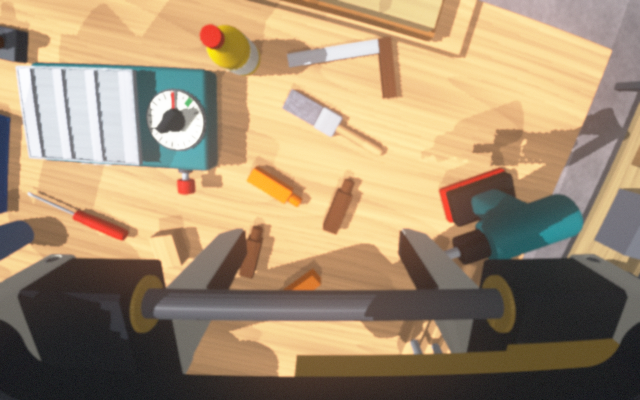

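The object at (388,68) is the stock of a try square, joined to the blade at (335,52), so it's not a blank. That leaves two blanks, at (340,205) and (253,250). Next I'll measure everything.

```bash
cat > m.py <<'E'
from h import *
def comps(m,amin=60):
    n,l,s,cc=cv2.connectedComponentsWithStats(m.astype(np.uint8)); return [(s[i],cc[i],(l==i)) for i in range(1,n) if s[i][4]>=amin]
def unw(c,mask,z):
    vs,us=np.nonzero(mask); return np.array([onz(c,u,v,z)[:2] for u,v in zip(us,vs)],np.float32)
def hsvs(im):
    h=cv2.cvtColor(im,cv2.COLOR_BGR2HSV).astype(int); return h[...,0],h[...,1],h[...,2]
E
python3 - <<'E'
from m import *
for n in ['w1','w2']:
    c=np.load(n+'cam.npy',allow_pickle=True).item(); im=cv2.imread(f'pics/{n}.png'); H,S,V=hsvs(im)
    print(n,'HSV blanks',[(H[v,u],S[v,u],V[v,u]) for u,v in ([(263,195),(355,145),(290,118)] if n=='w1' else [(338,210),(250,262),(270,183)])])
    red=((H<6)|(H>174))&(S>150)&(V>80)
    for s,cc,m in comps(red,40): print(' red',s,cc.round(1),onz(c,*cc,40).round(1), onz(c,*cc,76).round(1))
    g=(H>45)&(H<80)&(S>90)
    for s,cc,m in comps(g,10): print(' green',s,cc.round(1),onz(c,*cc,76).round(1))
    wh=(S<50)&(V>150)
    for s,cc,m in comps(wh,300): print(' white',s,cc.round(1),onz(c,*cc,75).round(1))
    br=(H>=3)&(H<14)&(S>90)&(V<150)
    for s,cc,m in comps(br,200):
        P=unw(c,m,22); r=cv2.minAreaRect(P); print(' brown',s,cc.round(1),np.round(r[0]),np.round(r[1]),round(r[2],1))
    te=(H>80)&(H<100)&(S>120)
    for s,cc,m in comps(te,2000): 
        r=cv2.minAreaRect(unw(c,m,65)); print(' teal',s,np.round(r[0]),np.round(r[1]),round(r[2],1))
E
```

```text
w1 HSV blanks [(np.int64(11), np.int64(143), np.int64(160)), (np.int64(11), np.int64(152), np.int64(163)), (np.int64(18), np.int64(216), np.int64(255))]
 red [464 102  66  58 436] [482.7 129.1] [ 611.2 -630.3   40. ] [ 608.5 -611.1   76. ]
 red [186 109  17  15 221] [193.8 116.3] [ 508.3 -132.9   40. ] [ 512.6 -147.6   76. ]
 red [ 73 150  55  31 604] [100.5 165.2] [380.3  29.2  40. ] [393.3   3.6  76. ]
 green [197  13   6   8  31] [199.5  16.5] [ 661.2 -134.4   76. ]
 white [  21    0  125   86 9325] [85.2 41.4] [588.3  42.9  75. ]
 white [ 593    0   47  119 2342] [622.3  69.4] [ 765.  -811.1   75. ]
 white [ 157    5   59   67 2226] [186.   39.6] [ 624.5 -118.4   75. ]
 white [ 299   12   63   52 1527] [330.   37.6] [ 678.2 -332.9   75. ]
 white [ 525  153   87  105 3636] [566.3 207.9] [ 518.8 -819.7   75. ]
 brown [ 472  104   72   77 2365] [502.2 141.6] [ 599. -705.] [127. 136.] 33.2
 brown [ 79 150  53  29 212] [109.2 162. ] [386.  32.] [108.  20.] 72.1
 brown [260 165  16  55 256] [269.3 186.5] [ 398. -281.] [109.  27.] 7.3
 brown [216 231  32  55 669] [233.9 259.4] [ 244. -2
[... 1272 characters left out ...]
251.1] [ 559.5 -827.6   75. ]
 brown [ 447  171   69   56 1356] [473.6 196.2] [ 616. -692.] [ 82. 131.] 35.1
 brown [ 78 209  50  27 241] [104.4 220.2] [389.  33.] [109.  17.] 74.7
 brown [ 209  226   54   64 1416] [240.3 259. ] [ 369. -262.] [ 68. 179.] 70.3
 brown [173 229  16  33 236] [180.4 243.6] [ 374. -132.] [71. 22.] 22.1
 brown [452 229  33  37 437] [465.8 242.6] [ 516. -693.] [60. 78.] 72.2
 brown [399 232  32  57 800] [412.3 262.9] [ 452. -601.] [145.  36.] 44.6
 brown [  72  258   94   38 1481] [124.9 269.6] [262.  -5.] [ 89. 201.] 14.3
 brown [280 265  43  27 317] [301.6 279.9] [ 361. -386.] [62. 89.] 14.2
 brown [259 376 113  19 660] [316.5 381.6] [  78. -486.] [ 57. 269.] 13.2
```

```bash
python3 - <<'E'
from m import *
for n in ['w1','w2']:
    c=np.load(n+'cam.npy',allow_pickle=True).item(); im=cv2.imread(f'pics/{n}.png'); H,S,V=hsvs(im)
    wh=(S<60)&(V>140)
    for s,cc,m in comps(wh,1500):
        if s[0]<140 or s[0]<230:
          if s[0]<100: P=unw(c,m,92); r=cv2.minAreaRect(P); print('pan',np.round(r[0]),np.round(r[1]),round(r[2],1),cv2.boxPoints(r).round())
          else:
            P=cv2.convexHull(unw(c,m,75)); r=cv2.fitEllipse(P); print('dial',np.round(r[0],1),np.round(r[1],1)); print(cv2.minEnclosingCircle(P))
    br=(H>=3)&(H<15)&(S>100)&(V<200); roi=np.zeros_like(br)
    for (u,v,rad) in ([(263,193,40),(357,140,45)] if n=='w1' else [(340,205,40)]):
        roi[:]=0; roi[v-rad:v+rad,u-rad:u+rad]=1
        k=comps(br&roi,200)
        for s,cc,m in k:
            r=cv2.minAreaRect(unw(c,m,25)); print('blank',s,np.round(r[0],1),np.round(r[1]),round(r[2],1),onz(c,*cc,20).round(1))
for n in ['scene','side']:
    c=cam(n); im=cv2.imread(f'pics/{n}0.png'); H,S,V=hsvs(im)
    b=(H>100)&(H<125)&(S>110)
    for s,cc,m in comps(b,1500):
        r=cv2.minAreaRect(unw(c,m,35)); print(n,'blue',s,np.round(r[0]),np.round(r[1]),round(r[2],1))
E
```

```text
pan [582.  35.] [129. 202.] 9.8 [[501. 124.]
 [535. -75.]
 [663. -53.]
 [628. 146.]]
dial [ 626.1 -116.6] [93.1 97.9]
((625.3092041015625, -114.75037384033203), 49.28565979003906)
blank [ 250  163   37   59 1381] [ 398.7 -286.6] [ 52. 119.] 87.9 [ 397.7 -284.3   20. ]
blank [ 340  111   40   61 1328] [ 535.1 -429.9] [ 48. 113.] 83.4 [ 534.1 -428.3   20. ]
pan [600.  38.] [157. 205.] 9.0 [[507. 128.]
 [539. -75.]
 [694. -51.]
 [662. 152.]]
dial [ 627.3 -116.3] [94.1 98.8]
((627.45263671875, -116.69585418701172), 50.0106201171875)
blank [ 323  177   37   57 1113] [ 537.2 -429.4] [ 47. 116.] 83.6 [ 535.  -427.7   20. ]
scene blue [ 502  148   84   71 2540] [584. 759.] [236. 308.] 85.2
side blue [  494     0   146   208 20439] [ -910. -5024.] [9423. 1876.] 72.7
side blue [ 233  262  113   80 5722] [447. 358.] [182. 217.] 85.6
side blue [  46  333  164   67 7022] [652. 608.] [284. 146.] 18.8
```

Scale yaw is about 8.4°, the dial axis is at (627,-116.5), the knob at (509.5,-135) and the pan centre at about (602,38). The dial reads about 0.62 rad. The 119 mm from knob to dial agrees with the expected 120. I'll approach the knob.

```bash
python3 -m inch '[[-0.145,0.289,-0.1,0,0,-0.0158,0],[-0.145,0.289,-0.1,0,0,-0.0158,0],[-0.145,0.289,-0.1,0,0,-0.0158,0],[-0.145,0.289,-0.1,0,0,-0.0158,0],[-0.145,0.289,-0.2,0,0,-0.0158,0],[-0.145,0.289,-0.3,0,0,-0.0158,0],[-0.145,0.289,-0.3,0,0,-0.0158,0],[-0.145,0.289,-0.3,0,0,-0.0158,0]]'; python3 - <<'E'
from m import *
c=cam('wrist'); im=viewer.grab_frame('wrist'); cv2.imwrite('pics/w3.png',im); np.save('w3cam.npy',c,allow_pickle=True)
print(sensors.observe()['position'], sensors.observe()['eef_rot'])
H,S,V=hsvs(im)
red=((H<6)|(H>174))&(S>150)&(V>80)
for s,cc,m in comps(red,40): print(' red',s,cc.round(1),onz(c,*cc,45).round(1), onz(c,*cc,76).round(1))
g=(H>45)&(H<80)&(S>90)
for s,cc,m in comps(g,10): print(' green',s,cc.round(1),onz(c,*cc,76).round(1))
E
```

```text
time: 3.62
position: [507.4, -133.3, 158.9]
eef_rot: [-0.002, 0.997, 0.074, -0.003]
force: [-0.6, 0.7, 0.9]
gripper_width: 0.997
finger_force: 0.0
[ 509.53674834 -134.29135578  162.1880876 ] [-5.07734248e-04  9.97279610e-01  7.37006255e-02 -1.15720901e-03]
 red [318   0   5  22  98] [320.2  10. ] [ 663.3 -107.7   45. ] [ 654.5 -109.3   76. ]
 red [309 175  30  28 734] [323.9 189. ] [ 509.  -134.1   45. ] [ 517.4 -132.7   76. ]
 red [113 249  43  11 254] [128.8 255.2] [405.1  62.6  45. ] [424.9  42.1  76. ]
 red [160 259  24  25 310] [169.5 271.3] [392.7  17.7  45. ] [414.    2.2  76. ]
 green [344   0  18  16 161] [352.    6.4] [ 660.5 -132.4   76. ]
```

View pics/w3.png

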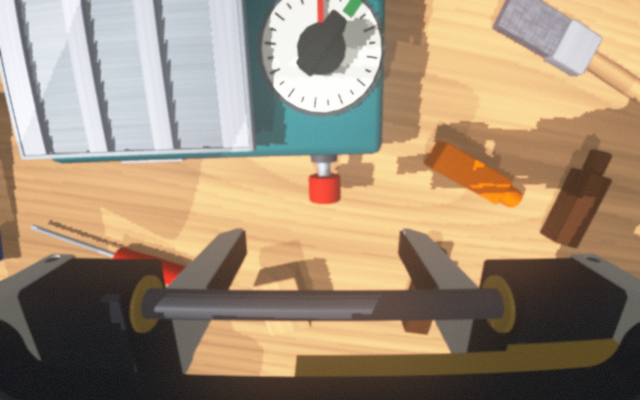

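The knob is at (324,189) px, directly below the tool, and the offcut is clear behind it. I'll go down and grip it.

```bash
python3 -m inch '[[0,0,-0.06,0,0,0,0],[0,0,-0.12,0,0,0,0],[0,0,-0.177,0,0,0,0],[0,0,-0.177,0,0,0,0],[0,0,-0.177,0,0,0,1],[0,0,-0.177,0,0,0,1],[0,0,-0.177,0,0,0,1],[0,0,-0.177,0,0,0,1]]'; python3 -m inch '[[0,0,0,0,0,0,1],[0,0,0,0,0,0,1],[0,0,0,0,0,0,1]]'
```

```text
time: 4.68
position: [511.2, -134.8, 22.0]
eef_rot: [0.0, 0.997, 0.074, 0.001]
force: [0.0, -0.5, -1.0]
gripper_width: 0.619
finger_force: 0.0
time: 5.05
position: [510.5, -134.6, 20.9]
eef_rot: [-0.0, 0.997, 0.074, -0.0]
force: [-0.1, 0.2, -0.1]
gripper_width: 0.336
finger_force: 30.0
```

```bash
python3 -m inch '[[-0.01,-0.0015,0,0,0,0,1],[-0.02,-0.003,0,0,0,0,1],[-0.03,-0.0045,0,0,0,0,1],[-0.0385,-0.006,0,0,0,0,1],[-0.0395,-0.006,0,0,0,0,1],[-0.0395,-0.006,0,0,0,0,1],[-0.0395,-0.006,0,0,0,0,1]]'
```

```text
time: 5.92
position: [480.8, -139.8, 21.1]
eef_rot: [0.001, 0.997, 0.074, 0.002]
force: [14.1, -3.4, -14.1]
gripper_width: 0.337
finger_force: 30.0
```

```bash
python3 -m inch '[[0.002,0,0,0,0,0,0.4],[0.002,0,0,0,0,0,0],[0.002,0,0,0,0,0,0],[0.002,0,0,0,0,0,0],[0.002,0,0.07,0,0,0,0],[0.002,0,0.14,0,0,0,0],[0.002,0,0.2,0,0,0,0],[0.002,0,0.24,0,0,0,0]]'; python3 -m inch '[[0.08,0.01,0,0,0,0,0],[0.08,0.01,0,0,0,0,0],[0.08,0.01,0,0,0,0,0],[0.08,0.01,0,0,0,0,0],[0.08,0.01,0,0,0,0,0]]'
cat > dial.py <<'E'
from m import *
import sys
n=sys.argv[1]
c=cam('wrist'); im=viewer.grab_frame('wrist'); cv2.imwrite(f'pics/{n}.png',im); np.save(n+'cam.npy',c,allow_pickle=True)
s=sensors.observe(); print(s['position'], 'yaw',np.degrees(2*np.arctan2(s['eef_rot'][2],s['eef_rot'][1])))
H,S,V=hsvs(im)
red=((H<6)|(H>174))&(S>150)&(V>80)
for s,cc,m in comps(red,20): print(' red',s,cc.round(1),onz(c,*cc,45).round(1), onz(c,*cc,76).round(1))
g=(H>45)&(H<80)&(S>90)
for s,cc,m in comps(g,10): print(' green',s,cc.round(1),onz(c,*cc,76).round(1))
wh=(S<60)&(V>140)
for s,cc,m in comps(wh,1500):
    P=cv2.convexHull(unw(c,m,75)); r=cv2.fitEllipse(P)
    if max(r[1])<115: print(' dial',np.round(r[0],1),np.round(r[1],1))
    elif s[4]>4000: r=cv2.minAreaRect(unw(c,m,92)); print(' pan',s,np.round(r[0],1),np.round(r[1]),round(r[2],1))
E
python3 dial.py w4
```

```text
time: 6.92
position: [481.3, -139.7, 216.1]
eef_rot: [0.001, 0.997, 0.074, 0.001]
force: [0.5, 0.2, 0.9]
gripper_width: 1.0
finger_force: 0.0
time: 7.55
position: [544.1, -131.7, 213.8]
eef_rot: [0.0, 0.997, 0.073, 0.0]
force: [-0.2, -0.0, 0.2]
gripper_width: 1.001
finger_force: 0.0
[ 544.2300679  -131.64956752  213.76226156] yaw 8.423483610606814
 red [315  53   3  28  72] [316.1  65.6] [ 663.7 -107.3   45. ] [ 659.6 -108.5   76. ]
 red [309 221  24  22 431] [320.4 232. ] [ 478.2 -139.    45. ] [ 491.3 -137.3   76. ]
 red [162 261  22  20 281] [170.3 270.3] [396.2  44.6  45. ] [416.9  29.3  76. ]
 green [336  60  12  15  92] [341.5  67.2] [ 661.7 -132.6   76. ]
 pan [   42    15   284   207 31768] [584.6   5.6] [194. 262.] 9.7
 dial [ 679.2 -296.3] [ 53.7 100.5]
 dial [ 626.6 -114.1] [93.1 97.2]
```

View pics/w4.png

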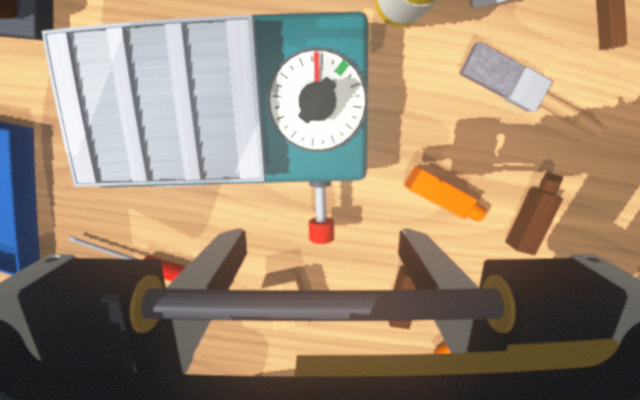

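Knob out at (320,232), red pointer at (316,66), green mark at (341,67). The pointer and mark are about 38° apart. I'll grip the bar with the fingers half open so they clear the pan rim.

```bash
python3 -m inch '[[0.05,0.01,-0.02,0,0,-0.03,0.5],[0.103,0.02,-0.04,0,0,-0.06,0.5],[0.103,0.02,-0.04,0,0,-0.09,0.5],[0.103,0.02,-0.04,0,0,-0.0986,0.5],[0.103,0.02,-0.08,0,0,-0.0986,0.5],[0.103,0.02,-0.12,0,0,-0.0986,0.5],[0.103,0.02,-0.12,0,0,-0.0986,0.5]]'; python3 -m inch '[[0,0,-0.047,0,0,0,0.5],[0,0,-0.047,0,0,0,0.5],[0,0,-0.047,0,0,0,0.5],[0,0,-0.047,0,0,0,1],[0,0,-0.047,0,0,0,1],[0,0,-0.047,0,0,0,1],[0,0,-0.047,0,0,0,1]]'; python3 -m inch '[[0,0,0,0,0,0,1],[0,0,0,0,0,0,1]]'; python3 -c "
from h import *
print(sensors.observe())"
```

```text
time: 8.48
position: [624.4, -114.9, 114.1]
eef_rot: [-0.0, 0.972, -0.234, -0.003]
force: [0.3, -0.2, 0.2]
gripper_width: 0.502
finger_force: 0.0
time: 9.35
position: [628.2, -113.9, 80.4]
eef_rot: [-0.001, 0.972, -0.234, 0.001]
force: [1.2, 1.8, 2.9]
gripper_width: 0.139
finger_force: 30.6
time: 9.6
position: [628.2, -113.9, 80.3]
eef_rot: [-0.001, 0.972, -0.233, 0.001]
force: [2.3, 6.7, 3.4]
gripper_width: 0.136
finger_force: 30.9
{'time': 9.6, 'qpos': array([-0.26104969,  0.33028415,  1.51540445,  0.00245444,  1.294126  ,
        1.78041836]), 'qvel': array([ 0.00200479, -0.00188464,  0.00118888, -0.00122518, -0.0003554 ,
        0.00023005]), 'effort': array([-4.32732359e+00, -6.09091187e+01, -4.40490675e+01, -2.36176796e+00,
        2.59116562e-01, -4.64637286e-02]), 'position': array([ 628.1634867 , -113.89328246,   80.29098542]), 'eef_rot': array([-1.15759708e-03,  9.72357048e-01, -2.33494296e-01,  9.19090815e-04]), 'force': array([2.33265571, 6.69463452, 3.36567307]), 'ft_torque': array([ 1.02775179, -0.42139681, -0.05205174]), 'finger_force': 30.88343876414001, 'gripper_width': 0.135815895289716}
```

```bash
python3 -m inch '[[0.001,0.002,0,0,0,0.02,1],[0.001,0.002,0,0,0,0.04,1],[0.001,0.002,0,0,0,0.06,1],[0.001,0.002,0,0,0,0.08,1],[0.001,0.002,0,0,0,0.1006,1],[0.001,0.002,0,0,0,0.1006,1],[0.001,0.002,0,0,0,0.1006,1]]'; python3 -m inch '[[0,0,0,0,0,0,0.5],[0,0,0,0,0,0,0.5],[0,0,0,0,0,0,0.5],[0,0,0.05,0,0,0,0.5],[-0.05,-0.008,0.1,0,0,0,0],[-0.103,-0.015,0.167,0,0,0,0],[-0.103,-0.015,0.167,0,0,0,0],[-0.103,-0.015,0.167,0,0,0,0]]';  python3 -m inch '[[0,0,0,0,0,0,0],[0,0,0,0,0,0,0]]'; python3 dial.py w5; python3 - <<'E'
from m import *
im=cv2.imread('pics/w5.png')[40:160,250:390]; cv2.imwrite('pics/w5c.png',cv2.resize(im,None,fx=5,fy=5,interpolation=cv2.INTER_CUBIC))
E
```

```text
time: 10.48
position: [628.2, -114.1, 80.4]
eef_rot: [0.0, 0.997, 0.079, 0.0]
force: [-1.4, -1.5, 6.0]
gripper_width: 0.136
finger_force: 31.3
time: 11.48
position: [545.4, -125.7, 212.9]
eef_rot: [-0.0, 0.997, 0.079, 0.0]
force: [0.5, -0.2, -0.0]
gripper_width: 0.88
finger_force: 0.0
time: 11.72
position: [544.9, -125.4, 211.0]
eef_rot: [-0.001, 0.997, 0.08, -0.002]
force: [0.8, -0.3, 0.2]
gripper_width: 0.997
finger_force: 0.0
[ 545.06099075 -125.42359006  211.30375746] yaw 9.186829067041202
 red [323  54   4  21  70] [324.5  62.6] [ 667.4 -107.4   45. ] [ 663.  -107.9   76. ]
 red [314 222  23  23 445] [324.9 233.7] [ 478.2 -139.    45. ] [ 491.5 -136.5   76. ]
 red [161 259  24  21 295] [170.7 269.2] [397.1  47.7  45. ] [418.   32.7  76. ]
 pan [   47    14   269   173 32178] [603.5  17.1] [153. 246.] 9.8
 dial [ 626.5 -113.9] [93.3 97.1]
```

View pics/w5c.png

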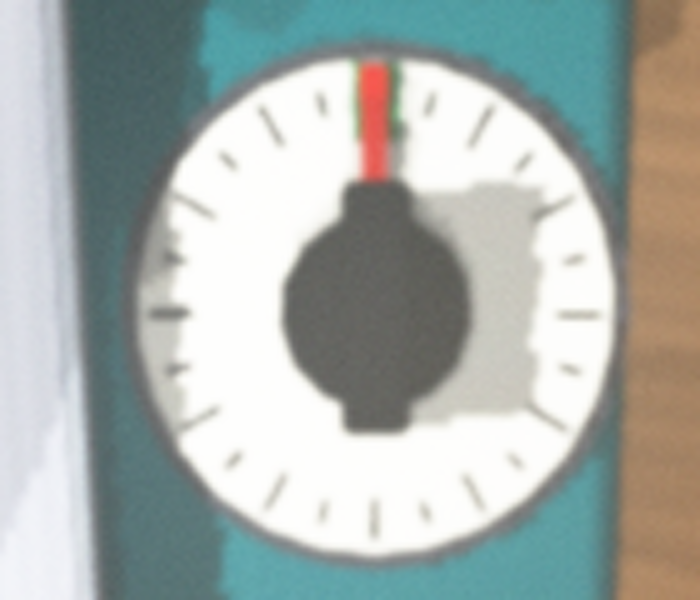

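The green mark straddles the red pointer at crop (375,100), within about 1°. Now I'll push the arrest knob home.

```bash
python3 -m inch '[[-0.08,-0.018,-0.04,0,0,0,0],[-0.08,-0.018,-0.08,0,0,0,0],[-0.08,-0.018,-0.13,0,0,0,0],[-0.08,-0.018,-0.19,0,0,0,0],[-0.08,-0.018,-0.238,0,0,0,0],[-0.08,-0.018,-0.238,0,0,0,0],[-0.08,-0.018,-0.238,0,0,0,1],[-0.08,-0.018,-0.238,0,0,0,1]]'; python3 -m inch '[[0,0,0,0,0,0,1],[0,0,0,0,0,0,1],[0,0,0,0,0,0,1],[0,0,0,0,0,0,1],[0,0,0,0,0,0,1]]';python3 -m inch '[[0.01,0.0015,0,0,0,0,1],[0.02,0.003,0,0,0,0,1],[0.03,0.0048,0,0,0,0,1],[0.0385,0.0062,0,0,0,0,1],[0.0395,0.0064,0,0,0,0,1],[0.0395,0.0064,0,0,0,0,1],[0.0395,0.0064,0,0,0,0,1]]'
```

```text
time: 12.78
position: [483.2, -140.9, 24.9]
eef_rot: [0.001, 0.997, 0.08, 0.002]
force: [-0.1, 0.5, 0.2]
gripper_width: 0.833
finger_force: 0.0
time: 13.4
position: [481.2, -139.7, 22.5]
eef_rot: [-0.001, 0.997, 0.08, -0.0]
force: [-1.1, 4.1, 0.6]
gripper_width: 0.336
finger_force: 30.0
time: 14.28
position: [513.2, -134.3, 21.8]
eef_rot: [-0.001, 0.997, 0.08, 0.0]
force: [6.3, 4.9, -9.0]
gripper_width: 0.329
finger_force: 30.0
```

```bash
python3 -m inch '[[0,0,0,0,0,0,0],[0,0,0,0,0,0,0],[0,0,0,0,0,0,0],[0,0,0,0,0,0,0],[0,0,0.08,0,0,0,0],[0,0,0.16,0,0,0,0],[0,0,0.19,0,0,0,0],[0,0,0.19,0,0,0,0]]'; python3 -m inch '[[-0.07,-0.09,0,0,0,0,0],[-0.141,-0.189,0,0,0,0,0],[-0.141,-0.189,0,0,0,0,0],[-0.141,-0.189,0,0,0,0,0],[-0.141,-0.189,0,0,0,0,0],[-0.141,-0.189,0,0,0,0,0]]'; python3 - <<'E'
from m import *
c=cam('wrist'); im=viewer.grab_frame('wrist'); cv2.imwrite('pics/w6.png',im); np.save('w6cam.npy',c,allow_pickle=True)
H,S,V=hsvs(im)
red=((H<6)|(H>174))&(S>150)&(V>80)
for s,cc,m in comps(red,20): print(' red',s,cc.round(1),onz(c,*cc,45).round(1))
br=(H>=3)&(H<15)&(S>100)&(V<210)
for s,cc,m in comps(br,300): r=cv2.minAreaRect(unw(c,m,25)); print('brown',s,cc.round(),np.round(r[0],1),np.round(r[1]),round(r[2],1))
E
```

```text
time: 15.28
position: [514.9, -135.9, 177.9]
eef_rot: [0.001, 0.997, 0.08, 0.003]
force: [-0.9, -0.5, -0.5]
gripper_width: 0.995
finger_force: 0.0
time: 16.02
position: [400.7, -285.0, 173.8]
eef_rot: [-0.001, 0.997, 0.081, -0.0]
force: [-0.0, 0.2, 0.1]
gripper_width: 0.998
finger_force: 0.0
 red [167  48  35  31 942] [183.7  63. ] [ 498.3 -137.4   45. ]
 red [   0  138   88   47 1750] [ 41.9 161.5] [381.1  13.1  45. ]
brown [ 211    0   87   80 1797] [243.  41.] [ 530.5 -195.2] [72. 86.] 8.6
brown [ 326   10   91   77 1123] [381.  47.] [ 540.3 -307.4] [108.  37.] 67.2
brown [  404    21   236   193 12631] [513. 127.] [ 480.5 -517.6] [273. 171.] 77.3
brown [173  45  31  35 546] [194.  65.] [ 496.1 -137.6] [26. 38.] 65.8
brown [ 292  131   59  104 3936] [320. 183.] [ 398.  -284.7] [ 51. 119.] 87.7
brown [   0  134  107   52 1696] [ 60. 158.] [379.7  20.4] [131.  37.] 78.1
brown [ 161  150   65   69 2435] [194. 181.] [ 378.1 -146. ] [73. 52.] 23.8
brown [564 197  70  61 840] [602. 234.] [ 388.8 -633.9] [88. 77.] 64.0
brown [ 214  208  239   83 4954] [348. 265.] [ 310.8 -308.7] [104. 286.] 14.8
brown [ 464  214   92   72 1368] [512. 251.] [ 351.2 -528.1] [ 54. 122.] 48.0
brown [101 257  67  29 617] [140. 266.] [254.8 -74.3] [36. 80.] 5.9
brown [ 281  320  154   34 1737] [359. 333.] [ 204.4 -363. ] [ 52. 197.] 9.4
brown [256 338  44  39 301] [274. 355.] [ 155.9 -256.5] [55. 61.] 67.2
```

View pics/w6.png

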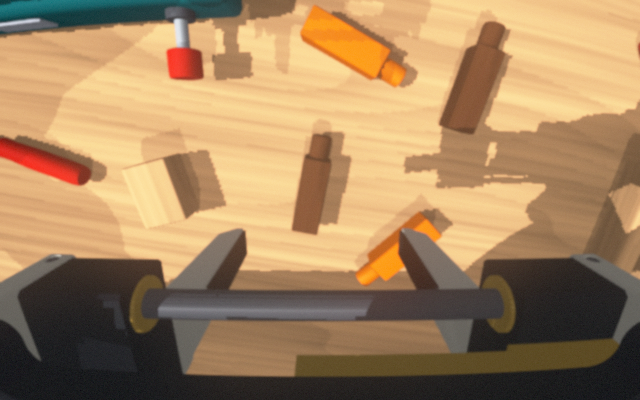

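The knob at (184,63) seems slightly out. I'll compare it with the initial scene picture.

```bash
python3 - <<'E'
from m import *
for n in ['scene','side']:
    c=cam(n); im=viewer.grab_frame(n); cv2.imwrite(f'pics/{n}1.png',im); a=cv2.imread(f'pics/{n}0.png')
    for x in (a,im):
        H,S,V=hsvs(x); red=((H<6)|(H>174))&(S>130)&(V>60)
        P=(277,219) if n=='scene' else (326,188)
        for s,cc,m in comps(red,8):
            if np.hypot(*(cc-P))<25: print(n,s,cc.round(1),onz(c,*cc,45).round(1))
c=np.load('w6cam.npy',allow_pickle=True).item(); print(proj(c,[509,-134,45]),proj(c,[479,-139,45]))
E
```

```text
scene [271 214  12  12  84] [276.6 218.7] [ 511.7 -136.9   45. ]
scene [270 211  12  13  89] [274.8 216.1] [ 500.4 -139.5   45. ]
side [323 183   8  10  70] [326.6 187.5] [ 509.7 -125.    45. ]
side [326 184   9   9  68] [330.3 187.9] [ 497.5 -126.    45. ]
[180.79586062  50.36268517] [184.25132022  84.58706372]
```

The knob is about 12 mm out, because the grip slipped. I'll regrip it and push it home.

```bash
python3 -m inch '[[0.06,0.09,0,0,0,0,0],[0.122,0.186,0,0,0,0,0],[0.122,0.186,0,0,0,0,0],[0.122,0.186,0,0,0,0,0],[0.122,0.186,-0.06,0,0,0,0],[0.122,0.186,-0.12,0,0,0,0],[0.122,0.186,-0.19,0,0,0,0],[0.122,0.186,-0.19,0,0,0,0]]'; python3 -m inch '[[0,0,0,0,0,0,1],[0,0,0,0,0,0,1],[0,0,0,0,0,0,1],[0,0,0,0,0,0,1],[0,0,0,0,0,0,1],[0,0,0,0,0,0,1],[0,0,0,0,0,0,1]]';python3 -m inch '[[0.005,0.0008,0,0,0,0,1],[0.01,0.0016,0,0,0,0,1],[0.014,0.0022,0,0,0,0,1],[0.014,0.0022,0,0,0,0,1],[0.014,0.0022,0,0,0,0,1]]'
```

```text
time: 17.18
position: [493.1, -136.1, 17.9]
eef_rot: [-0.002, 0.997, 0.08, -0.005]
force: [-1.2, 0.0, -0.1]
gripper_width: 0.998
finger_force: 0.0
time: 18.05
position: [497.6, -136.9, 22.5]
eef_rot: [-0.001, 0.997, 0.08, -0.0]
force: [-0.8, 3.9, 1.0]
gripper_width: 0.335
finger_force: 30.0
time: 18.68
position: [509.1, -134.9, 22.5]
eef_rot: [-0.001, 0.997, 0.08, -0.0]
force: [-1.0, 5.1, 2.9]
gripper_width: 0.338
finger_force: 30.0
```

```bash
python3 -m inch '[[0.002,0.0003,0,0,0,0,1],[0.004,0.0006,0,0,0,0,1],[0.004,0.0006,0,0,0,0,1]]'
```

```text
time: 19.05
position: [509.2, -134.8, 22.4]
eef_rot: [-0.001, 0.997, 0.08, -0.003]
force: [-18.4, 2.9, 17.1]
gripper_width: 0.34
finger_force: 30.0
```

```bash
python3 -m inch '[[-0.003,0,0,0,0,0,0],[-0.003,0,0,0,0,0,0],[-0.003,0,0,0,0,0,0],[-0.003,0,0,0,0,0,0],[-0.003,0,0.08,0,0,0,0],[-0.003,0,0.16,0,0,0,0],[-0.003,0,0.19,0,0,0,0],[-0.003,0,0.19,0,0,0,0]]'; python3 -m inch '[[-0.07,-0.09,0,0,0,0,0],[-0.136,-0.189,0,0,0,0,0],[-0.136,-0.189,0,0,0,0,0],[-0.136,-0.189,0,0,0,0,0],[-0.136,-0.189,0,0,0,0,0],[-0.136,-0.189,0,0,0,0,0]]'; python3 - <<'E'
from m import *
im=cv2.imread('pics/w6.png');H,S,V=hsvs(im)
for u in (290,300,308,315,325,332,338,345): print(u,H[190,u],S[190,u],V[190,u])
c=cam('scene'); im=viewer.grab_frame('scene'); cv2.imwrite('pics/scene2.png',im)
H,S,V=hsvs(im); red=((H<6)|(H>174))&(S>130)&(V>60)
for s,cc,m in comps(red,8):
    if np.hypot(*(cc-(277,219)))<25: print('knob',s,cc.round(1),onz(c,*cc,45).round(1))
c=cam('wrist'); im=viewer.grab_frame('wrist'); cv2.imwrite('pics/w7.png',im); np.save('w7cam.npy',c,allow_pickle=True); print(sensors.observe()['position'])
E
```

```text
time: 20.05
position: [511.8, -136.0, 177.8]
eef_rot: [0.001, 0.997, 0.08, 0.003]
force: [-0.2, -0.2, -0.6]
gripper_width: 0.996
finger_force: 0.0
time: 20.8
position: [401.5, -285.1, 173.8]
eef_rot: [-0.001, 0.997, 0.081, -0.0]
force: [-0.2, -0.3, -0.4]
gripper_width: 1.0
finger_force: 0.0
290 19 102 248
300 12 146 145
308 11 142 144
315 12 140 144
325 13 136 131
332 15 121 168
338 14 119 170
345 15 120 219
knob [271 214  13  12  89] [276.3 218.8] [ 511.8 -137.7   45. ]
[ 401.70833495 -285.21300618  174.22591242]
```

The knob is home: its scene pixel matches the start. Next is blank A's pose.

```bash
cat > blk.py <<'E'
from m import *
def blanks(c,im,zt=28,amin=500):
    H,S,V=hsvs(im); out=[]
    b=((H<14)&(S>126)&(V<185)&(V>60)).astype(np.uint8); b=cv2.morphologyEx(b,cv2.MORPH_OPEN,np.ones((3,3),np.uint8))
    for s,cc,m in comps(b,amin):
        P=unw(c,m,zt); r=cv2.minAreaRect(P)
        if not(85<max(r[1])<135 and 20<min(r[1])<50): continue
        mu=P.mean(0); d=np.linalg.svd(P-mu,full_matrices=False)[2][0]
        t=(P-mu)@d
        if abs(t.min())>t.max(): d=-d   # centroid nearer the body end: the tenon is the far side
        t=(P-mu)@d; mid=np.array(r[0])
        print('blank',cc.round(),s[4],'mid',mid.round(1),'size',np.round(r[1]),'yaw(tenon)',round(np.degrees(np.arctan2(d[1],d[0])),1),'pca mid',(mu+d*(t.max()+t.min())/2).round(1))
if __name__=='__main__':
    import sys
    n=sys.argv[1]; blanks(np.load(n+'cam.npy',allow_pickle=True).item(),cv2.imread(f'pics/{n}.png'))
E
python3 blk.py w7
```

```text
blank [474.  81.] 3762 mid [ 533.2 -418.5] size [ 40. 108.] yaw(tenon) -7.3 pca mid [ 533.2 -418.4]
blank [312. 187.] 2450 mid [ 396.3 -274.7] size [ 30. 110.] yaw(tenon) -1.6 pca mid [ 396.2 -274.6]
blank [ 50. 158.] 989 mid [383.2  25.4] size [113.  25.] yaw(tenon) 76.9 pca mid [383.   25.5]
```

```bash
python3 - <<'E'
from m import *
c=np.load('w4cam.npy',allow_pickle=True).item()
P=[onz(c,*p,92)[:2] for p in [(44,31),(252,17),(264,181),(76,185)]]
print(np.round(P,1),'mid',np.mean(P,0))
for i in range(4):
    d=P[(i+1)%4]-P[i]; print(np.hypot(*d).round(1),np.degrees(np.arctan2(d[1],d[0])).round(1))
# land edges along row v=110
g=cv2.imread('pics/w4.png')[105:112].mean(0).mean(1)
d=np.abs(np.diff(g)); 
for u in range(30,275):
    if d[u]>12: print(u,onz(c,u,108,90)[:2].round(1),round(g[u+1]-g[u]))
E
```

```text
[[657.3 147.3]
 [689.6 -47.6]
 [543.9 -72.9]
 [511.3 122.5]] mid [600.54641435  37.33671969]
197.6 -80.6
147.9 -170.1
198.2 99.5
148.1 9.6
55 [587.2 141.3] 21
56 [587.3 140.2] 17
58 [587.6 138. ] -20
60 [587.8 135.8] 25
61 [587.9 134.8] 15
78 [590.  116.6] -30
79 [590.2 115.5] -52
80 [590.3 114.4] -36
83 [590.7 111.3] 15
84 [590.8 110.2] 28
85 [590.9 109.2] 27
87 [591.1 107.1] 15
132 [596.7  61.1] -21
133 [596.9  60.1] -42
134 [597.   59.1] -34
135 [597.1  58.1] -12
138 [597.5  55.1] 24
139 [597.6  54.1] 29
142 [598.   51.1] 13
189 [604.    5.2] -22
190 [604.1   4.3] -42
191 [604.2   3.3] -30
195 [ 6.047e+02 -5.000e-01] 25
196 [604.8  -1.5] 25
197 [605.   -2.5] 16
257 [612.8 -59.2] -31
258 [612.9 -60.2] -32
259 [613.  -61.1] -19
269 [614.4 -70.4] 20
270 [614.5 -71.4] 36
271 [614.6 -72.3] 24
```

Pan centre ≈ (600.5,39), yaw 9.5°. Blank A mid is (396.3,-274.7), yaw -1.6°, 30x110 ✓. I'll grasp it 9 mm up so the fingertips stay clear of the lands.

```bash
python3 -m inch '[[-0.0168,0.0134,-0.04,0,0,-0.0301,0],[-0.0168,0.0134,-0.1,0,0,-0.0301,0],[-0.0168,0.0134,-0.16,0,0,-0.0301,0],[-0.0168,0.0134,-0.2065,0,0,-0.0301,0],[-0.0168,0.0134,-0.2065,0,0,-0.0301,0],[-0.0168,0.0134,-0.2065,0,0,-0.0301,0],[-0.0168,0.0134,-0.2065,0,0,-0.0301,1],[-0.0168,0.0134,-0.2065,0,0,-0.0301,1]]'; python3 -m inch '[[0,0,0,0,0,0,1],[0,0,0,0,0,0,1],[0,0,0,0,0,0,1],[0,0,0,0,0,0,1],[0,0,0,0,0,0,1],[0,0,0,0,0,0,1]]'
```

```text
time: 21.9
position: [388.6, -276.6, 11.0]
eef_rot: [0.001, 1.0, -0.014, 0.001]
force: [-0.1, -0.6, -0.3]
gripper_width: 0.834
finger_force: 0.0
time: 22.65
position: [387.5, -275.7, 9.4]
eef_rot: [-0.0, 1.0, -0.015, -0.0]
force: [0.3, 0.7, -1.0]
gripper_width: 0.322
finger_force: 30.0
```

```bash
python3 -m inch '[[0,0,0.05,0,0,0,1],[0,0,0.12,0,0,0,1],[0,0,0.19,0,0,0,1],[0,0,0.2375,0,0,0,1],[0,0,0.2375,0,0,0,1]]'; python3 -m inch '[[0.035,0.065,0,0,0,0.01,1],[0.07,0.13,0,0,0,0.02,1],[0.105,0.2,0,0,0,0.0311,1],[0.14,0.265,0,0,0,0.0311,1],[0.175,0.33,0,0,0,0.0311,1],[0.21,0.395,0,0,0,0.0311,1],[0.244,0.4605,0,0,0,0.0311,1],[0.244,0.4605,0,0,0,0.0311,1]]';  python3 -m inch '[[0,0,0,0,0,0,1],[0,0,0,0,0,0,1],[0,0,0,0,0,0,1]]'; python3 - <<'E'
from m import *
c=cam('wrist'); im=viewer.grab_frame('wrist'); cv2.imwrite('pics/w8.png',im); np.save('w8cam.npy',c,allow_pickle=True)
E
```

```text
time: 23.28
position: [389.3, -277.3, 203.4]
eef_rot: [0.002, 1.0, -0.015, 0.003]
force: [0.6, 0.1, -2.4]
gripper_width: 0.32
finger_force: 30.0
time: 24.28
position: [582.3, 96.4, 196.3]
eef_rot: [-0.0, 0.996, 0.085, -0.002]
force: [-1.1, -0.2, -1.0]
gripper_width: 0.322
finger_force: 30.0
time: 24.65
position: [582.5, 91.4, 199.5]
eef_rot: [0.0, 0.997, 0.082, 0.0]
force: [-0.0, 0.6, -0.9]
gripper_width: 0.324
finger_force: 30.0
```

View pics/w8.png

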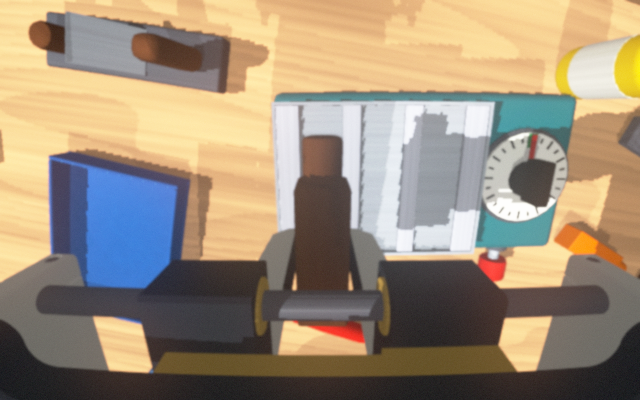

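The blank is held straight at (322,215). The pan is below it, with rim corners near (275,102), (494,102) and (476,252). I'll get the land edges from a profile.

```bash
python3 - <<'E'
from m import *
c=np.load('w8cam.npy',allow_pickle=True).item(); im=cv2.imread('pics/w8.png')
P=[onz(c,*p,92)[:2] for p in [(275,102),(494,102),(476,252)]]; print(np.round(P,1), 'mid',(P[0]+P[2])/2)
y=np.radians(9.5); ux=np.array([np.cos(y),np.sin(y)]); uy=np.array([-ux[1],ux[0]]); C=np.array([600.5,39])
for v in (115,240):
    g=im[v-2:v+3].mean(0).mean(1); d=np.diff(g)
    print(v,[(u,round(float((onz(c,u,v,90)[:2]-C)@uy),1),round(d[u])) for u in range(260,500) if abs(d[u])>7])
H,S,V=hsvs(im); m=((H<16)&(S>90)&(V<120)).astype(np.uint8); m[260:]=0; m[:,:285]=0; m[:,360:]=0
for s,cc,k in comps(m,800):
    Q=unw(c,k,199.5-9+25); r=cv2.minAreaRect(Q); print('held',s,np.round(r[0],1),np.round(r[1]),r[2], 'local y of rows',[(v,(np.nonzero(k[v])[0][[0,-1]]).tolist(),round(float((onz(c,np.nonzero(k[v])[0].mean(),v,215)[:2]-C)@uy),1)) for v in (150,190,220,240)])
E
```

```text
[[657.9 146.5]
 [691.6 -46.6]
 [546.1 -75.4]] mid [602.01198555  35.57557705]
115 [(275, 97.3, 17), (276, 96.4, 8), (296, 78.4, -14), (297, 77.5, -39), (298, 76.6, -33), (300, 74.8, 15), (301, 73.9, 26), (302, 73.0, 24), (303, 72.1, 9), (342, 37.1, 10), (343, 36.2, 7), (359, 21.9, -25), (360, 21.0, -40), (361, 20.1, -21), (362, 19.2, 11), (363, 18.3, 29), (364, 17.4, 23), (365, 16.5, 7), (392, -7.9, 8), (405, -19.7, 13), (413, -27.0, -8), (414, -27.9, -12), (419, -32.5, -8), (420, -33.4, -19), (421, -34.3, -16), (422, -35.2, -14), (439, -50.8, -10), (440, -51.7, -8), (441, -52.7, 8), (442, -53.6, 11), (445, -56.3, 9), (446, -57.3, 17), (447, -58.2, 14), (463, -73.1, -7), (465, -74.9, 14), (466, -75.9, 13), (487, -95.6, -11), (488, -96.5, -11), (491, -99.4, -17), (492, -100.3, -44), (493, -101.3, -41), (494, -102.2, -17), (498, -106.1, 7), (499, -107.0, 9)]
240 [(267, 110.8, -10), (268, 109.8, -15), (269, 108.8, -17), (270, 107.8, -13), (291, 86.5, -11), (292, 85.5, -20), (293, 84.5, -17), (350, 26.9, 15), (351, 25.9, 20), (352, 24.9, 14), (373, 3.6, 8), (374, 2.6, 16), (375, 1.6, 22), (376, 0.6, 17), (377, -0.4, 11), (396, -19.8, 10), (411, -35.1, -11), (412, -36.1, -24), (414, -38.2, 17), (415, -39.2, 7), (450, -75.5, 11), (451, -76.5, 14), (470, -96.5, -12), (474, -100.7, -29), (475, -101.8, -47), (476, -102.9, -28), (477, -103.9, -7), (481, -108.2, 8)]Traceback (most recent call last):
  File "<stdin>", line 10, in <module>
IndexError: index 0 is out of bounds for axis 0 with size 0
```

```bash
python3 -m inch '[[0,0.001,-0.05,0,0,0,1],[0,0.001,-0.09,0,0,0,1],[0,0.001,-0.115,0,0,0,1],[0,0.001,-0.125,0,0,0,1],[0,0.001,-0.128,0,0,0,1],[0,0.001,-0.128,0,0,0,1]]'; python3 -m inch '[[0,0,0,0,0,0,1],[0,0,-0.001,0,0,0,1]]'
```

```text
time: 25.45
position: [583.6, 93.5, 98.2]
eef_rot: [0.0, 0.997, 0.083, 0.001]
force: [-0.3, 0.4, -1.1]
gripper_width: 0.323
finger_force: 30.0
time: 25.7
position: [583.3, 93.5, 97.0]
eef_rot: [0.0, 0.997, 0.083, 0.001]
force: [-0.7, -0.1, -1.0]
gripper_width: 0.321
finger_force: 30.0
```

```bash
python3 -m inch '[[0,0,-0.001,0,0,0,0.55],[0,0,-0.001,0,0,0,0.55],[0,0,-0.001,0,0,0,0.4],[0,0,0.0,0,0,0,0.4],[0,0,0.05,0,0,0,0],[0,0,0.1,0,0,0,0],[0,0,0.15,0,0,0,0],[0,0,0.15,0,0,0,0]]'; python3 -m inch '[[-0.007,-0.07,0,0,0,0,0],[-0.014,-0.14,0,0,0,0,0],[-0.02,-0.21,0,0,0,0,0],[-0.027,-0.28,0,0,0,0,0],[-0.034,-0.35,0,0,0,0,0],[-0.04,-0.42,0,0,0,0,0],[-0.05,-0.49,0,0,0,0,0],[-0.06,-0.56,0,0,0,0,0]]';  python3 -m inch '[[0,-0.08,-0.04,0,0,0,0],[0,-0.08,-0.04,0,0,0,0],[0,-0.08,-0.04,0,0,0,0],[0,-0.08,-0.04,0,0,0,0],[0,-0.08,-0.04,0,0,0,0]]'; python3 - <<'E'
from m import *
from blk import blanks
c=cam('wrist'); im=viewer.grab_frame('wrist'); cv2.imwrite('pics/w9.png',im); np.save('w9cam.npy',c,allow_pickle=True)
print(sensors.observe()['position']); blanks(c,im); 
c=cam('side'); im=viewer.grab_frame('side'); cv2.imwrite('pics/side2.png',im[150:260,220:340])
E
```

```text
time: 26.7
position: [585.2, 93.6, 221.2]
eef_rot: [0.0, 0.997, 0.083, 0.004]
force: [0.8, 0.7, 0.1]
gripper_width: 0.97
finger_force: 0.0
time: 27.7
position: [533.9, -356.0, 214.9]
eef_rot: [-0.001, 0.997, 0.083, -0.001]
force: [0.9, -0.0, -0.1]
gripper_width: 1.001
finger_force: 0.0
time: 28.32
position: [535.7, -417.5, 185.6]
eef_rot: [0.001, 0.996, 0.084, 0.001]
force: [1.1, -0.1, -0.9]
gripper_width: 1.002
finger_force: 0.0
[ 535.63556108 -417.65485498  185.52795866]
blank [225. 145.] 1104 mid [ 558.4 -307.8] size [106.  25.] yaw(tenon) -112.4 pca mid [ 557.1 -306.8]
blank [327. 183.] 2368 mid [ 535.6 -423.1] size [ 31. 111.] yaw(tenon) -6.3 pca mid [ 535.7 -423. ]
```

Blank B mid is (535.6,-423), yaw -6.3°. I'll use a narrower opening because the decoy is close.

```bash
python3 -m inch '[[-0.01,-0.0056,-0.03,0,0,-0.022,0.35],[-0.01,-0.0056,-0.06,0,0,-0.0442,0.35],[-0.01,-0.0056,-0.1,0,0,-0.0442,0.35],[-0.01,-0.0056,-0.15,0,0,-0.0442,0.35],[-0.01,-0.0056,-0.22,0,0,-0.0442,0.35],[-0.01,-0.0056,-0.22,0,0,-0.0442,0.35],[-0.01,-0.0056,-0.22,0,0,-0.0442,0.35],[-0.01,-0.0056,-0.22,0,0,-0.0442,1]]'; python3 -m inch '[[0,0,0,0,0,0,1],[0,0,0,0,0,0,1],[0,0,0,0,0,0,1],[0,0,0,0,0,0,1],[0,0,0,0,0,0,1]]'
```

```text
time: 29.42
position: [527.9, -423.8, 10.6]
eef_rot: [0.001, 0.998, -0.056, 0.001]
force: [0.5, -0.3, 0.3]
gripper_width: 0.582
finger_force: 0.0
time: 30.05
position: [527.0, -423.2, 8.8]
eef_rot: [0.0, 0.998, -0.056, 0.0]
force: [-1.2, 2.2, 5.2]
gripper_width: 0.321
finger_force: 30.0
```

View pics/side2.png

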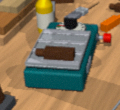

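Blank A lies in the outer channel, around (68,52) in the side crop. B is gripped, so I'll carry it to the inner channel.

```bash
python3 -m inch '[[0,0,0.05,0,0,0,1],[0,0,0.12,0,0,0,1],[0,0,0.19,0,0,0,1],[0,0,0.2375,0,0,0,1],[0,0,0.2375,0,0,0,1]]'; python3 -m inch '[[0.0125,0.065,0,0,0,0.01,1],[0.025,0.13,0,0,0,0.02,1],[0.037,0.2,0,0,0,0.03,1],[0.05,0.27,0,0,0,0.0442,1],[0.062,0.34,0,0,0,0.0442,1],[0.075,0.41,0,0,0,0.0442,1],[0.085,0.47,0,0,0,0.0442,1],[0.093,0.5075,0,0,0,0.0442,1]]';  python3 -m inch '[[0,0,0,0,0,0,1],[0,0,0,0,0,0,1],[0,0,0,0,0,0,1],[0,0,0,0,0,0,1]]'
```

```text
time: 30.68
position: [528.4, -424.7, 202.7]
eef_rot: [0.002, 0.998, -0.056, 0.003]
force: [-0.3, 0.3, -1.3]
gripper_width: 0.321
finger_force: 30.0
time: 31.68
position: [600.0, -14.4, 195.3]
eef_rot: [-0.001, 0.996, 0.084, -0.002]
force: [0.2, -1.2, -1.8]
gripper_width: 0.314
finger_force: 30.0
time: 32.17
position: [601.0, -18.1, 198.0]
eef_rot: [0.0, 0.997, 0.082, -0.0]
force: [0.2, -0.4, -0.6]
gripper_width: 0.324
finger_force: 30.0
```

```bash
python3 -m inch '[[0,0.001,-0.05,0,0,0,1],[0,0.001,-0.09,0,0,0,1],[0,0.001,-0.115,0,0,0,1],[0,0.001,-0.125,0,0,0,1],[0,0.001,-0.1275,0,0,0,1],[0,0.001,-0.1275,0,0,0,1],[0,0.001,-0.1275,0,0,0,1]]'; python3 -m inch '[[0,0,0,0,0,0,0.55],[0,0,0,0,0,0,0.55],[0,0,0,0,0,0,0.4],[0,0,0.0,0,0,0,0.4],[0,0,0.05,0,0,0,0],[-0.05,0,0.1,0,0,0,0],[-0.1,0,0.15,0,0,0,0],[-0.1,0,0.2,0,0,0,0]]'; python3 -m inch '[[0,0,0,0,0,0,0],[0,0,0,0,0,0,0],[0,0,0,0,0,0,0]]'; python3 - <<'E'
from m import *
c=cam('wrist'); im=viewer.grab_frame('wrist'); cv2.imwrite('pics/w10.png',im); np.save('w10cam.npy',c,allow_pickle=True)
s=sensors.observe();print(s['position'],s['eef_rot'])
E
```

```text
time: 33.05
position: [602.0, -16.3, 97.5]
eef_rot: [0.0, 0.997, 0.083, 0.001]
force: [-0.1, -0.5, -0.5]
gripper_width: 0.323
finger_force: 30.0
time: 34.05
position: [518.6, -16.0, 256.8]
eef_rot: [-0.0, 0.997, 0.083, -0.001]
force: [1.0, 0.5, -0.5]
gripper_width: 0.971
finger_force: 0.0
time: 34.42
position: [520.5, -16.1, 254.5]
eef_rot: [-0.0, 0.997, 0.083, -0.001]
force: [0.6, -0.5, -1.6]
gripper_width: 1.001
finger_force: 0.0
[520.55284372 -16.12304246 254.510218  ] [-3.14554664e-04  9.96541156e-01  8.30883192e-02 -1.39873367e-03]
```

View pics/w10.png

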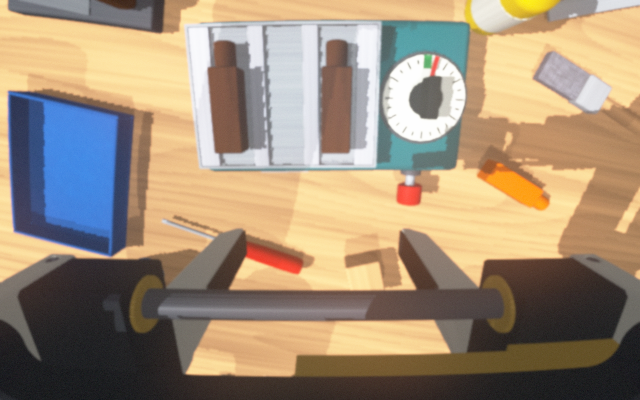

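Both blanks lie in their channels, at (227,105) and (337,100). The pointer at (436,63) is off the green mark at (427,60), so I'll check the knob position numerically.

```bash
python3 - <<'E'
from m import *
c=np.load('w10cam.npy',allow_pickle=True).item(); im=cv2.imread('pics/w10.png'); H,S,V=hsvs(im)
red=((H<8)|(H>172))&(S>120)&(V>80)
for s,cc,m in comps(red,15): print('red',s,cc.round(1),onz(c,*cc,45).round(1),onz(c,*cc,76).round(1))
g=(H>45)&(H<80)&(S>80)
for s,cc,m in comps(g,10): print('green',s,cc.round(1),onz(c,*cc,76).round(1))
print(proj(c,[509,-134,45]),proj(c,[627.2,-114.7,76]),proj(c,[627.2+42,-114.7+7,76]))
for n,P in (('scene',(277,219)),('side',(326,188))):
  k=cam(n); im=viewer.grab_frame(n); cv2.imwrite(f'pics/{n}3.png',im); H,S,V=hsvs(im); red=((H<6)|(H>174))&(S>130)&(V>60)
  for s,cc,m in comps(red,8):
    if np.hypot(*(cc-P))<25: print(n,s,cc.round(1),onz(k,*cc,45).round(1))
E
```

```text
red [431  57   8  19  65] [434.4  65.4] [ 668.8 -125.5   45. ] [ 662.8 -115.4   76. ]
red [397 183  25  22 457] [408.7 194.1] [ 509.1 -133.3   45. ] [ 516.3 -122.5   76. ]
red [245 242  58  32 922] [273.1 257.8] [386.8  31.8  45. ] [404.1  28.9  76. ]
green [424  55   7  12  68] [427.3  60.7] [ 666.1 -106.6   76. ]
[409.22118934 194.28383866] [425.75970045  98.6547774 ] [428.99414283  57.87911288]
scene [271 214  12  12  90] [276.3 218.7] [ 511.6 -137.7   45. ]
side [323 183   8  10  66] [326.6 187.4] [ 509.8 -125.6   45. ]
```

```bash
python3 - <<'E'
from m import *
for n in ('w3','w4','w5','w8','w10'):
  c=np.load(n+'cam.npy',allow_pickle=True).item(); im=cv2.imread(f'pics/{n}.png'); H,S,V=hsvs(im)
  d=np.array([627.2,-114.7])
  for nm,mk in (('red',((H<8)|(H>172))&(S>100)&(V>70)),('green',(H>42)&(H<85)&(S>60))):
    for s,cc,m in comps(mk,4):
        p=onz(c,*cc,76)[:2]-d
        if 20<np.hypot(*p)<48: print(n,nm,s[4],cc.round(1),p.round(1),round(np.degrees(np.arctan2(p[1],p[0])),1))
E
```

```text
w3 red 139 [320.5  11. ] [26.6  5.1] 10.8
w3 green 185 [352.1   6.7] [ 33.1 -17.8] -28.3
w4 red 128 [316.3  66. ] [32.1  6.1] 10.7
w4 green 118 [341.6  67.2] [ 34.6 -17.9] -27.5
w5 red 110 [324.5  63.4] [35.2  6.7] 10.7
w8 red 103 [532.7 146. ] [33.4  6.6] 11.1
w8 green 18 [529.6 139.1] [39.3 12.2] 17.3
w10 red 80 [434.4  65.4] [35.7 -0.7] -1.2
w10 green 87 [427.3  61. ] [38.6  8. ] 11.8
```

The knob is home and the pointer was at zero before loading. I'll pull the knob out now.

```bash
python3 -m inch '[[-0.0134,-0.07,0,0,0,0,0],[-0.0134,-0.148,-0.04,0,0,0,0],[-0.0134,-0.148,-0.1,0,0,0,0],[-0.0134,-0.148,-0.16,0,0,0,0],[-0.0134,-0.148,-0.22,0,0,0,0],[-0.0134,-0.148,-0.29,0,0,0,0],[-0.0134,-0.148,-0.29,0,0,0,0],[-0.0134,-0.148,-0.29,0,0,0,0]]'; python3 -m inch '[[0,0,0,0,0,0,1],[0,0,0,0,0,0,1],[0,0,0,0,0,0,1],[0,0,0,0,0,0,1],[0,0,0,0,0,0,1],[0,0,0,0,0,0,1],[0,0,0,0,0,0,1]]';python3 -m inch '[[-0.01,-0.0016,0,0,0,0,1],[-0.02,-0.0033,0,0,0,0,1],[-0.03,-0.005,0,0,0,0,1],[-0.0385,-0.0063,0,0,0,0,1],[-0.0395,-0.0065,0,0,0,0,1],[-0.0395,-0.0065,0,0,0,0,1],[-0.0395,-0.0065,0,0,0,0,1]]'
```

```text
time: 35.58
position: [511.3, -134.9, 25.7]
eef_rot: [0.0, 0.997, 0.083, 0.001]
force: [1.1, 0.3, 0.2]
gripper_width: 1.001
finger_force: 0.0
time: 36.45
position: [510.4, -134.6, 24.1]
eef_rot: [-0.0, 0.997, 0.083, -0.0]
force: [0.6, -0.3, 0.3]
gripper_width: 0.337
finger_force: 30.0
time: 37.33
position: [480.6, -139.8, 24.3]
eef_rot: [0.0, 0.997, 0.083, 0.002]
force: [12.0, -0.4, -13.3]
gripper_width: 0.339
finger_force: 30.0
```

```bash
python3 -m inch '[[0.0015,0,0,0,0,0,1],[0.0015,0,0,0,0,0,1],[0.0015,0,0,0,0,0,1],[0.0015,0,0,0,0,0,1],[0.0015,0,0,0,0,0,1],[0.0015,0,0,0,0,0,1],[0.0015,0,0,0,0,0,1],[0.0015,0,0,0,0,0,1]]';  python3 -m inch '[[0,0,0,0,0,0,1],[0,0,0,0,0,0,1],[0,0,0,0,0,0,1],[0,0,0,0,0,0,1],[0,0,0,0,0,0,1],[0,0,0,0,0,0,1],[0,0,0,0,0,0,1],[0,0,0,0,0,0,1]]'; python3 - <<'E'
from m import *
for n,P in (('scene',(277,219)),('side',(326,188)),('scene',(300,245))):
  k=cam(n); im=viewer.grab_frame(n); cv2.imwrite(f'pics/{n}4.png',im); H,S,V=hsvs(im); red=((H<8)|(H>172))&(S>100)&(V>60)
  for s,cc,m in comps(red,3):
    if np.hypot(*(cc-P))<25: print(n,s,cc.round(1),onz(k,*cc,45).round(1), onz(k,*cc,76).round(1)[:2]-[627.2,-114.7])
E
```

```text
time: 38.33
position: [480.7, -139.8, 24.2]
eef_rot: [0.0, 0.997, 0.083, 0.001]
force: [7.3, -0.9, -8.0]
gripper_width: 0.334
finger_force: 30.0
time: 39.33
position: [480.7, -139.8, 24.2]
eef_rot: [0.0, 0.997, 0.083, 0.001]
force: [7.8, -0.2, -7.5]
gripper_width: 0.335
finger_force: 30.0
scene [269 207  10  13  87] [272.8 212.5] [ 484.6 -141.7   45. ] [-113.5  -32.2]
side [339 184   2   9  11] [339.2 187.9] [ 469.9 -134.    45. ] [-171.7   34.4]
scene [296 246   3   8  16] [297.  249.8] [ 638.8 -110.9   45. ] [35.4 -2.4]
```

```bash
python3 - <<'E'
from m import *
k=cam('scene')
for n in ('scene0','scene2','scene3','scene4'):
  im=cv2.imread(f'pics/{n}.png'); H,S,V=hsvs(im); red=((H<8)|(H>172))&(S>100)&(V>60)
  for s,cc,m in comps(red,3):
    p=onz(k,*cc,76)[:2]-[627.2,-114.7]
    if np.hypot(*p)<48: print(n,s[4],cc.round(1),p.round(1),np.degrees(np.arctan2(p[1],p[0])).round(1))
E
```

```text
scene0 19 [299.4 248.8] [34.1  4.4] 7.4
scene2 15 [299.3 248.8] [34.1  4.3] 7.2
scene3 15 [296.9 249.7] [35.3 -2.6] -4.1
scene4 16 [297.  249.8] [35.4 -2.4] -3.9
```

```bash
python3 -m inch '[[0.01,0.0016,0,0,0,0,1],[0.02,0.0033,0,0,0,0,1],[0.03,0.005,0,0,0,0,1],[0.036,0.006,0,0,0,0,1],[0.039,0.0065,0,0,0,0,1],[0.041,0.0068,0,0,0,0,1],[0.041,0.0068,0,0,0,0,1]]'; python3 - <<'E'
from m import *
k=cam('scene'); im=viewer.grab_frame('scene'); cv2.imwrite('pics/scene5.png',im); H,S,V=hsvs(im); red=((H<8)|(H>172))&(S>100)&(V>60)
for s,cc,m in comps(red,3):
    p=onz(k,*cc,76)[:2]-[627.2,-114.7]; print(s[4],cc.round(1),onz(k,*cc,45).round(1),p.round(1),np.degrees(np.arctan2(p[1],p[0])).round(1)) if np.hypot(*p)<160 else 0
E
```

```text
time: 40.35
position: [510.5, -134.6, 24.0]
eef_rot: [-0.0, 0.997, 0.083, -0.003]
force: [-13.8, -2.3, 10.7]
gripper_width: 0.334
finger_force: 30.0
88 [277. 219.] [ 513.4 -136.    45. ] [-85.7 -26.6] -162.7
16 [297.  249.8] [ 638.8 -110.9   45. ] [35.4 -2.4] -3.9
139 [276.4 264.3] [ 670.3 -176.3   45. ] [ 65.8 -65.5] -44.9
```

```bash
python3 - <<'E'
from m import *
k=cam('scene')
for e in (0,12,24,27,30): print(e,(proj(k,[511.7-e*.986,-136.9-e*.165,45])).round(1))
a=cv2.imread('pics/scene4.png')[195:285,250:330]; b=cv2.imread('pics/scene3.png')[195:285,250:330]
cv2.imwrite('pics/cmp.png',cv2.resize(np.hstack([b,a]),None,fx=5,fy=5,interpolation=cv2.INTER_CUBIC))
E
python3 -m inch '[[-0.001,0,0,0,0,0,0.5],[-0.001,0,0,0,0,0,0],[-0.001,0,0,0,0,0,0],[-0.001,0,0,0,0,0,0],[-0.001,0,0.08,0,0,0,0],[-0.001,0,0.16,0,0,0,0],[0.04,0,0.24,0,0,0,0],[0.04,0,0.24,0,0,0,0]]';python3 -m inch '[[0,0,0,0,0,0,0],[0,0,0,0,0,0,0],[0,0,0,0,0,0,0],[0,0,0,0,0,0,0]]'; python3 dial.py w11; python3 - <<'E'
from m import *
for n in ('w10','w11'):
  c=np.load(n+'cam.npy',allow_pickle=True).item(); im=cv2.imread(f'pics/{n}.png'); H,S,V=hsvs(im)
  d=np.array([627.2,-114.7])
  for nm,mk in (('red',((H<8)|(H>172))&(S>100)&(V>70)),('green',(H>42)&(H<85)&(S>60))):
    for s,cc,m in comps(mk,4):
        p=onz(c,*cc,76)[:2]-d
        if 20<np.hypot(*p)<48: print(n,nm,s[4],cc.round(1),p.round(1),round(np.degrees(np.arctan2(p[1],p[0])),1))
E
```

```text
0 [276.6 218.7]
12 [274.9 216. ]
24 [273.3 213.3]
27 [272.9 212.6]
30 [272.6 212. ]
time: 41.4
position: [548.4, -135.1, 222.0]
eef_rot: [0.002, 0.997, 0.083, 0.004]
force: [0.5, -0.9, -0.9]
gripper_width: 0.998
finger_force: 0.0
time: 41.9
position: [544.1, -134.2, 215.0]
eef_rot: [-0.0, 0.997, 0.083, -0.001]
force: [0.7, 1.0, -0.0]
gripper_width: 0.999
finger_force: 0.0
[ 544.29966839 -134.27889994  215.36644067] yaw 9.523288084911322
 red [322  53   6  21  51] [323.9  62.3] [ 667.4 -114.8   45. ] [ 663.  -115.4   76. ]
 red [306 196  24  22 469] [317.4 206.9] [ 508.5 -133.9   45. ] [ 518.8 -132.8   76. ]
 red [140 252  46  27 442] [165.5 265. ] [397.8  46.6  45. ] [418.3  31.1  76. ]
 green [313  51   7  14  85] [316.4  57.3] [ 666.2 -107.6   76. ]
 pan [   44    13   280   184 18882] [597.4   6.9] [168. 261.] 9.6
 dial [ 679.2 -296.8] [ 47.7 107.3]
 dial [ 626.7 -114.1] [94.  98.1]
w10 red 80 [434.4  65.4] [35.7 -0.7] -1.2
w10 green 87 [427.3  61. ] [38.6  8. ] 11.8
w11 red 104 [323.8  62.8] [35.3 -0.7] -1.1
w11 green 124 [316.4  57.4] [39.  7.] 10.2
```

View pics/cmp.png

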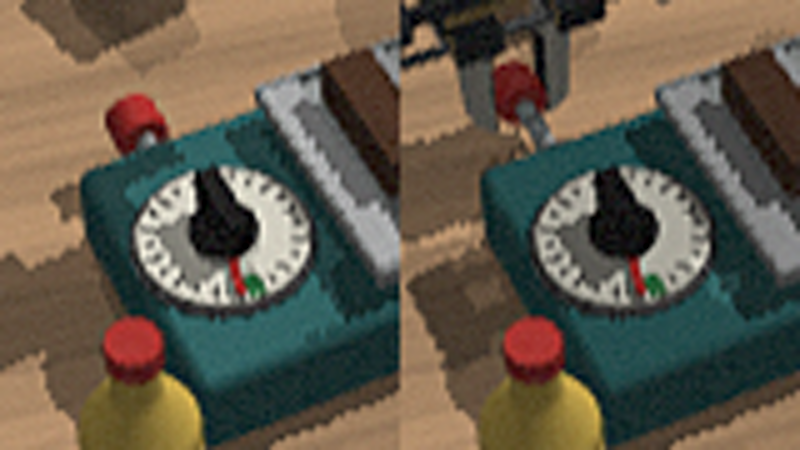

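The pointer reads the same locked, free and locked again, with both blanks in place in every case. I'm not sure the second pull really freed the pan. I'll pull again with more travel, let go and look.

```bash
python3 -m inch '[[-0.043,0,-0.06,0,0,0,0],[-0.043,0,-0.12,0,0,0,0],[-0.043,0,-0.18,0,0,0,0],[-0.043,0,-0.242,0,0,0,0],[-0.043,0,-0.242,0,0,0,0],[-0.043,0,-0.242,0,0,0,0],[-0.043,0,-0.242,0,0,0,1],[-0.043,0,-0.242,0,0,0,1]]'; python3 -m inch '[[0,0,0,0,0,0,1],[0,0,0,0,0,0,1],[0,0,0,0,0,0,1],[0,0,0,0,0,0,1],[0,0,0,0,0,0,1]]';python3 -m inch '[[-0.01,-0.0016,0,0,0,0,1],[-0.02,-0.0033,0,0,0,0,1],[-0.03,-0.005,0,0,0,0,1],[-0.0385,-0.0063,0,0,0,0,1],[-0.041,-0.0068,0,0,0,0,1],[-0.041,-0.0068,0,0,0,0,1],[-0.041,-0.0068,0,0,0,0,1]]';python3 -m inch '[[0.002,0,0,0,0,0,0.5],[0.002,0,0,0,0,0,0],[0.002,0,0,0,0,0,0],[0.002,0,0,0,0,0,0],[0.002,0,0.08,0,0,0,0],[0.002,0,0.16,0,0,0,0],[0.08,0,0.24,0,0,0,0],[0.08,0,0.24,0,0,0,0]]';python3 -m inch '[[0,0,0,0,0,0,0],[0,0,0,0,0,0,0],[0,0,0,0,0,0,0],[0,0,0,0,0,0,0],[0,0,0,0,0,0,0],[0,0,0,0,0,0,0]]'; cat > ptr.py <<'E'
from m import *
import sys
n=sys.argv[1]; c=cam('wrist'); im=viewer.grab_frame('wrist'); cv2.imwrite(f'pics/{n}.png',im); np.save(n+'cam.npy',c,allow_pickle=True)
print(sensors.observe()['position']); H,S,V=hsvs(im); d=np.array([627.2,-114.7])
for nm,mk in (('red',((H<8)|(H>172))&(S>100)&(V>70)),('green',(H>42)&(H<85)&(S>60))):
    for s,cc,m in comps(mk,4):
        p=onz(c,*cc,76)[:2]-d; q=onz(c,*cc,45)[:2]
        if 20<np.hypot(*p)<48: print(n,nm,s[4],cc.round(1),p.round(1),round(np.degrees(np.arctan2(p[1],p[0])),1))
        elif 440<q[0]<530 and -160<q[1]<-110: print('knob',s,q.round(1))
E
python3 ptr.py w12
```

```text
time: 42.95
position: [512.0, -134.9, 24.7]
eef_rot: [0.001, 0.997, 0.083, 0.002]
force: [-0.4, 0.2, 0.8]
gripper_width: 0.836
finger_force: 0.0
time: 43.58
position: [510.4, -134.6, 22.6]
eef_rot: [0.0, 0.997, 0.083, -0.0]
force: [-0.0, -2.3, -0.0]
gripper_width: 0.335
finger_force: 30.0
time: 44.45
position: [480.6, -139.8, 22.7]
eef_rot: [0.0, 0.997, 0.083, 0.003]
force: [20.8, -0.8, -19.0]
gripper_width: 0.337
finger_force: 30.0
time: 45.45
position: [544.2, -140.3, 218.8]
eef_rot: [0.001, 0.997, 0.083, 0.003]
force: [-0.2, -0.6, -0.1]
gripper_width: 1.0
finger_force: 0.0
time: 46.2
position: [541.5, -139.8, 214.6]
eef_rot: [-0.0, 0.997, 0.083, -0.0]
force: [0.3, -0.5, 0.5]
gripper_width: 1.005
finger_force: 0.0
[ 541.58253739 -139.8429616   214.60699697]
w12 red 106 [318.5  58.9] [35.6 -0.8] -1.3
knob [302 215  24  25 521] [ 479.4 -139.4]
w12 green 119 [311.1  53.6] [39.1  6.8] 9.9
```

The pan is free with the pointer at the same reading, so that's the weighed state. I'll push the knob home and check.

```bash
python3 -m inch '[[-0.0762,0,-0.06,0,0,0,0],[-0.0762,0,-0.12,0,0,0,0],[-0.0762,0,-0.18,0,0,0,0],[-0.0762,0,-0.24,0,0,0,0],[-0.0762,0,-0.24,0,0,0,0],[-0.0762,0,-0.24,0,0,0,0],[-0.0762,0,-0.24,0,0,0,1],[-0.0762,0,-0.24,0,0,0,1]]'; python3 -m inch '[[0,0,0,0,0,0,1],[0,0,0,0,0,0,1],[0,0,0,0,0,0,1],[0,0,0,0,0,0,1],[0,0,0,0,0,0,1]]';python3 -m inch '[[0.01,0.0016,0,0,0,0,1],[0.02,0.0033,0,0,0,0,1],[0.03,0.005,0,0,0,0,1],[0.036,0.006,0,0,0,0,1],[0.039,0.0065,0,0,0,0,1],[0.0405,0.0068,0,0,0,0,1],[0.0405,0.0068,0,0,0,0,1]]';python3 -m inch '[[0,0,0,0,0,0,0.5],[0,0,0,0,0,0,0],[0,0,0,0,0,0,0],[0,0,0,0,0,0,0],[0,0,0.08,0,0,0,0],[0,0,0.16,0,0,0,0],[0.04,0,0.24,0,0,0,0],[0.04,0,0.24,0,0,0,0]]';python3 -m inch '[[0,0,0,0,0,0,0],[0,0,0,0,0,0,0],[0,0,0,0,0,0,0]]';python3 ptr.py w13;  python3 - <<'E'
from m import *
c=np.load('w13cam.npy',allow_pickle=True).item(); im=cv2.imread('pics/w13.png'); H,S,V=hsvs(im)
b=((H<14)&(S>110)&(V<170)&(V>40)).astype(np.uint8); b=cv2.morphologyEx(b,cv2.MORPH_OPEN,np.ones((3,3),np.uint8))
for s,cc,m in comps(b,500):
    r=cv2.minAreaRect(unw(c,m,112)); print(cc.round(),s[4],np.round(r[0],1),np.round(r[1]),round(r[2],1))
E
```

```text
time: 47.25
position: [482.2, -140.4, 24.6]
eef_rot: [0.001, 0.997, 0.083, 0.002]
force: [-0.5, -0.1, -0.1]
gripper_width: 0.829
finger_force: 0.0
time: 47.88
position: [480.6, -139.8, 22.6]
eef_rot: [-0.0, 0.997, 0.083, -0.0]
force: [-0.2, 0.0, 0.7]
gripper_width: 0.332
finger_force: 30.0
time: 48.75
position: [510.4, -134.6, 22.4]
eef_rot: [-0.0, 0.997, 0.083, -0.003]
force: [-17.5, -1.4, 14.1]
gripper_width: 0.338
finger_force: 30.0
time: 49.75
position: [548.7, -135.2, 220.5]
eef_rot: [0.002, 0.997, 0.083, 0.004]
force: [0.2, -0.3, 0.0]
gripper_width: 0.996
finger_force: 0.0
time: 50.12
position: [543.7, -134.1, 212.4]
eef_rot: [-0.001, 0.997, 0.083, -0.002]
force: [-1.3, 0.0, -0.3]
gripper_width: 1.004
finger_force: 0.0
[ 543.9327333  -134.11486619  212.7744768 ]
w13 red 108 [324.3  61.6] [35.5 -0.8] -1.3
knob [306 194  25  25 547] [ 509.1 -134.3]
w13 green 123 [316.5  56.6] [38.7  7.1] 10.5
[614.  25.] 1398 [ 736.  -356.4] [44. 27.] 23.3
[ 80. 107.] 2907 [590.8  95.7] [105.  28.] 8.9
[447. 177.] 567 [ 579.5 -248.5] [69. 13.] 70.7
[412. 263.] 779 [ 489.7 -234.8] [67. 18.] 38.3
[509. 268.] 851 [ 496.6 -339.8] [23. 62.] 9.9
```

Next is the tray pose, from the side and scene pictures and w10.

```bash
python3 - <<'E'
from m import *
for n in ('scene3','side0','w10','w8'):
    c=cam(n[:-1]) if n[0]=='s' else np.load(n+'cam.npy',allow_pickle=True).item()
    im=cv2.imread(f'pics/{n}.png'); H,S,V=hsvs(im)
    b=((H>100)&(H<125)&(S>110)).astype(np.uint8); b=cv2.morphologyEx(b,cv2.MORPH_CLOSE,np.ones((5,5),np.uint8))
    for s,cc,m in comps(b,1500):
        g=onz(c,*cc,10)
        if not(300<g[0]<600 and 200<g[1]<500): continue
        h=cv2.findContours(m.astype(np.uint8),cv2.RETR_EXTERNAL,cv2.CHAIN_APPROX_NONE)[0]; h=cv2.convexHull(max(h,key=len))
        q=cv2.approxPolyDP(h,4,True)[:,0]
        print(n,s,[(p.tolist(),onz(c,*p,35)[:2].round().tolist(),onz(c,*p,0)[:2].round().tolist()) for p in q])
E
```

```text
side0 [ 233  262  113   80 5725] [([267, 262], [546.0, 265.0], [566.0, 227.0]), ([345, 282], [342.0, 277.0], [351.0, 240.0]), ([320, 341], [346.0, 455.0], [356.0, 427.0]), ([235, 314], [540.0, 442.0], [560.0, 414.0]), ([233, 303], [560.0, 415.0], [581.0, 385.0])]
w10 [    9    92   119   164 14118] [([9, 92], [557.0, 412.0], [554.0, 449.0]), ([118, 117], [546.0, 256.0], [541.0, 280.0]), ([127, 172], [474.0, 245.0], [463.0, 267.0]), ([125, 216], [409.0, 249.0], [392.0, 272.0]), ([110, 255], [342.0, 274.0], [319.0, 299.0]), ([14, 226], [361.0, 427.0], [340.0, 466.0])]
w8 [   50   157   132   132 11667] [([50, 157], [558.0, 412.0], [547.0, 445.0]), ([176, 186], [547.0, 258.0], [535.0, 274.0]), ([179, 257], [455.0, 252.0], [434.0, 268.0]), ([145, 288], [401.0, 297.0], [374.0, 317.0]), ([87, 286], [388.0, 377.0], [360.0, 406.0]), ([52, 252], [431.0, 422.0], [407.0, 456.0])]
```

```bash
python3 -m inch '[[0.02,0.07,0,0,0,0,0],[0.04,0.14,0,0,0,0,0],[0.0493,0.21,0,0,0,0,0.2],[0.0493,0.2845,0,0,0,0,0.35],[0.0493,0.2845,0,0,0,0,0.35],[0.0493,0.2845,0,0,0,0,0.35],[0.0493,0.2845,-0.05,0,0,0,0.35],[0.0493,0.2845,-0.1,0,0,0,0.35]]'; python3 -m inch '[[0,0,-0.046,0,0,0,0.35],[0,0,-0.046,0,0,0,0.35],[0,0,-0.046,0,0,0,0.35],[0,0,-0.046,0,0,0,1],[0,0,-0.046,0,0,0,1],[0,0,-0.046,0,0,0,1],[0,0,-0.046,0,0,0,1],[0,0,-0.046,0,0,0,1]]'
```

```text
time: 51.18
position: [585.0, 91.3, 134.1]
eef_rot: [0.0, 0.997, 0.082, 0.001]
force: [-0.7, 0.3, -0.2]
gripper_width: 0.652
finger_force: 0.0
time: 52.18
position: [584.7, 93.3, 98.0]
eef_rot: [-0.0, 0.997, 0.083, 0.0]
force: [0.7, -0.2, 0.2]
gripper_width: 0.319
finger_force: 30.0
```

```bash
python3 -m inch '[[0,0,0.03,0,0,0,1],[0,0,0.08,0,0,0,1],[0,0,0.125,0,0,0,1],[0,0,0.125,0,0,0,1]]'; cat > sp.py <<'E'
from m import *
k=cam('scene'); im=viewer.grab_frame('scene'); H,S,V=hsvs(im); red=((H<8)|(H>172))&(S>100)&(V>60)
for s,cc,m in comps(red,3):
    p=onz(k,*cc,76)[:2]-[627.2,-114.7]; q=onz(k,*cc,45)
    if np.hypot(*p)<48: print('ptr',s[4],cc.round(1),p.round(1),np.degrees(np.arctan2(p[1],p[0])).round(1))
    elif np.hypot(*(q[:2]-[500,-137]))<30: print('knob',cc.round(1),q.round(1))
E
python3 sp.py; python3 -m inch '[[-0.015,0.04,0,0,0,0.027,1],[-0.03,0.08,0,0,0,0.054,1],[-0.045,0.12,0,0,0,0.081,1],[-0.06,0.16,0,0,0,0.108,1],[-0.075,0.2,0,0,0,0.135,1],[-0.09,0.24,0,0,0,0.162,1],[-0.1,0.27,0,0,0,0.189,1],[-0.1104,0.3011,0,0,0,0.2117,1]]'; python3 -m inch '[[0,0,-0.05,0,0,0,1],[0,0,-0.1,0,0,0,1],[0,0,-0.1,0,0,0,1],[0,0,-0.1,0,0,0,1]]';  python3 - <<'E'
from m import *
s=sensors.observe(); print(s['position'],'yaw',np.degrees(2*np.arctan2(s['eef_rot'][2],s['eef_rot'][1])))
c=cam('wrist'); im=viewer.grab_frame('wrist'); cv2.imwrite('pics/w14.png',im); np.save('w14cam.npy',c,allow_pickle=True)
H,S,V=hsvs(im); b=((H>100)&(H<125)&(S>110)).astype(np.uint8)
for cs in (35,):
  for s,cc,m in comps(b,1500):
    h=cv2.findContours(m.astype(np.uint8),cv2.RETR_EXTERNAL,cv2.CHAIN_APPROX_NONE)[0]; q=cv2.approxPolyDP(cv2.convexHull(max(h,key=len)),4,True)[:,0]
    print([(p.tolist(),onz(c,*p,35)[:2].round().tolist()) for p in q])
E
```

```text
time: 52.68
position: [586.6, 93.4, 201.6]
eef_rot: [0.0, 0.997, 0.083, 0.003]
force: [0.3, 0.1, -0.3]
gripper_width: 0.318
finger_force: 30.0
knob [276.4 218.9] [ 512.2 -137.5   45. ]
ptr 15 [298.3 248.6] [32.7  2. ] 3.5
time: 53.72
position: [494.7, 334.3, 195.1]
eef_rot: [-0.0, 0.731, 0.682, -0.002]
force: [0.8, 0.4, -1.1]
gripper_width: 0.319
finger_force: 30.0
time: 54.22
position: [496.2, 334.0, 118.1]
eef_rot: [-0.0, 0.733, 0.68, -0.0]
force: [0.2, 0.4, 0.6]
gripper_width: 0.318
finger_force: 30.0
[496.17266044 334.03583879 118.1047409 ] yaw 85.74105044667643
[([176, 134], [378.0, 402.0]), ([204, 121], [403.0, 411.0]), ([240, 118], [433.0, 410.0]), ([378, 131], [545.0, 392.0]), ([378, 238], [543.0, 296.0]), ([256, 260], [429.0, 282.0]), ([187, 259], [364.0, 287.0])]
```

```bash
python3 -m inch '[[0,0,-0.05,0,0,0,1],[0,0,-0.09,0,0,0,1],[0,0,-0.115,0,0,0,1],[0,0,-0.1245,0,0,0,1],[0,0,-0.1245,0,0,0,1],[0,0,-0.1245,0,0,0,1]]'; python3 -m inch '[[0,0,-0.001,0,0,0,1],[0,0,-0.002,0,0,0,1],[0,0,-0.002,0,0,0,1]]'
```

```text
time: 55.02
position: [497.3, 334.7, 19.7]
eef_rot: [0.0, 0.733, 0.68, 0.001]
force: [-0.5, -0.2, -1.1]
gripper_width: 0.321
finger_force: 30.0
time: 55.4
position: [497.1, 334.6, 18.6]
eef_rot: [0.0, 0.733, 0.68, 0.001]
force: [-2.8, -3.3, 10.4]
gripper_width: 0.322
finger_force: 30.0
```

```bash
python3 -m inch '[[0,0,0.001,0,0,0,0.5],[0,0,0.001,0,0,0,0.45],[0,0,0.001,0,0,0,0.45],[0,0,0.05,0,0,0,0.45],[0,0,0.11,0,0,0,0.35],[0,0,0.17,0,0,0,0.35],[0,0,0.225,0,0,0,0.35],[0,0,0.225,0,0,0,0.35]]'; python3 -m inch '[[0.015,-0.05,0,0,0,-0.027,0.35],[0.03,-0.1,0,0,0,-0.054,0.35],[0.045,-0.15,0,0,0,-0.081,0.35],[0.06,-0.21,0,0,0,-0.108,0.35],[0.08,-0.27,0,0,0,-0.135,0.35],[0.1,-0.33,0,0,0,-0.162,0.35],[0.12,-0.39,0,0,0,-0.189,0.35],[0.131,-0.4386,0,0,0,-0.2117,0.35]]'; python3 -m inch '[[0,0,0,0,0,0,0.35],[0,0,0,0,0,0,0.35],[0,0,-0.03,0,0,0,0.35],[0,0,-0.03,0,0,0,0.35]]'; python3 - <<'E'
from m import *
s=sensors.observe(); print(s['position'],'yaw',np.degrees(2*np.arctan2(s['eef_rot'][2],s['eef_rot'][1])))
c=cam('wrist'); im=viewer.grab_frame('wrist'); cv2.imwrite('pics/w15.png',im); H,S,V=hsvs(im)
b=((H<16)&(S>90)&(V<170)&(V>30)).astype(np.uint8); b[250:]=0
for s,cc,m in comps(cv2.morphologyEx(b,cv2.MORPH_OPEN,np.ones((3,3),np.uint8)),500):
    r=cv2.minAreaRect(unw(c,m,112)); print(cc.round(),s[4],np.round(r[0],1),np.round(r[1]),round(r[2],1))
E
```

```text
time: 56.4
position: [498.6, 335.5, 201.9]
eef_rot: [0.001, 0.733, 0.68, 0.004]
force: [0.4, 0.2, 0.1]
gripper_width: 0.652
finger_force: 0.0
time: 57.4
position: [600.7, -18.8, 194.8]
eef_rot: [-0.0, 0.997, 0.08, -0.001]
force: [-1.1, 0.6, -0.2]
gripper_width: 0.652
finger_force: 0.0
time: 57.9
position: [599.1, -15.2, 170.1]
eef_rot: [-0.001, 0.996, 0.084, -0.002]
force: [-1.0, -1.0, 0.3]
gripper_width: 0.651
finger_force: 0.0
[599.12688465 -15.1775985  170.09130832] yaw 9.683131880336058
[40. 50.] 2095 [686.  210.5] [69. 20.] 89.5
[ 50. 168.] 603 [596.8 209.9] [86.  7.] 84.2
[321. 222.] 1721 [591.4 -14.7] [55. 27.] 10.4
[ 25. 223.] 1107 [542.6 237.4] [50. 21.] 85.9
```

```bash
python3 -m inch '[[0.003,-0.001,-0.05,0,0,0,0.35],[0.003,-0.001,-0.09,0,0,0,0.35],[0.003,-0.001,-0.0915,0,0,0,0.35],[0.003,-0.001,-0.0915,0,0,0,0.35],[0.003,-0.001,-0.0915,0,0,0,1],[0.003,-0.001,-0.0915,0,0,0,1],[0.003,-0.001,-0.0915,0,0,0,1],[0.003,-0.001,-0.0915,0,0,0,1]]'; python3 -m inch '[[0,0,0,0,0,0,1],[0,0,0.03,0,0,0,1],[0,0,0.08,0,0,0,1],[0,0,0.125,0,0,0,1],[0,0,0.125,0,0,0,1],[0,0,0.125,0,0,0,1]]'; python3 sp.py;python3 -c "
from h import *
print(sensors.observe()['position'])"
```

```text
time: 58.95
position: [603.7, -17.5, 99.8]
eef_rot: [-0.0, 0.997, 0.083, 0.0]
force: [0.9, 0.3, 0.7]
gripper_width: 0.32
finger_force: 29.5
time: 59.7
position: [602.7, -17.6, 198.0]
eef_rot: [-0.0, 0.997, 0.083, -0.001]
force: [-0.1, 0.0, -1.8]
gripper_width: 0.317
finger_force: 30.0
knob [276.4 218.9] [ 512.3 -137.6   45. ]
ptr 14 [299.3 248.9] [34.2  4.2] 6.9
[602.2913717  -17.5378647  197.31826349]
```

```bash
python3 -m inch '[[-0.03,0.055,0,0,0,0.027,1],[-0.06,0.11,0,0,0,0.054,1],[-0.09,0.165,0,0,0,0.081,1],[-0.12,0.22,0,0,0,0.108,1],[-0.15,0.275,0,0,0,0.135,1],[-0.185,0.33,0,0,0,0.162,1],[-0.22,0.39,0,0,0,0.189,1],[-0.2496,0.4484,0,0,0,0.2117,1]]'; python3 -m inch '[[0,0,0,0,0,0,1],[0,0,0,0,0,0,1],[0,0,-0.05,0,0,0,1],[0,0,-0.1,0,0,0,1],[0,0,-0.1,0,0,0,1],[0,0,-0.1,0,0,0,1],[0,0,-0.1,0,0,0,1]]'; python3 -c "
from h import *
s=sensors.observe(); print(s['position'],np.degrees(2*np.arctan2(s['eef_rot'][2],s['eef_rot'][1])))"
```

```text
time: 60.75
position: [401.6, 341.8, 197.4]
eef_rot: [-0.0, 0.731, 0.682, -0.002]
force: [1.2, 0.7, -1.3]
gripper_width: 0.32
finger_force: 30.0
time: 61.62
position: [405.3, 341.7, 121.8]
eef_rot: [0.0, 0.733, 0.68, 0.002]
force: [0.8, 0.4, -0.5]
gripper_width: 0.32
finger_force: 30.0
[405.25410316 341.66078631 121.75372679] 85.69527438639388
```

```bash
python3 -m inch '[[0,0,-0.05,0,0,0,1],[0,0,-0.09,0,0,0,1],[0,0,-0.115,0,0,0,1],[0,0,-0.1225,0,0,0,1],[0,0,-0.1225,0,0,0,1],[0,0,-0.1225,0,0,0,1]]'; python3 -m inch '[[0,0,-0.0005,0,0,0,1],[0,0,-0.001,0,0,0,1],[0,0,-0.001,0,0,0,1]]'
```

```text
time: 62.38
position: [404.8, 341.9, 23.0]
eef_rot: [0.0, 0.733, 0.68, 0.001]
force: [-0.1, -0.1, -0.9]
gripper_width: 0.319
finger_force: 30.0
time: 62.75
position: [404.2, 341.5, 21.2]
eef_rot: [0.0, 0.733, 0.68, 0.001]
force: [0.3, 1.2, 0.2]
gripper_width: 0.319
finger_force: 30.0
```

```bash
python3 -m inch '[[0,0,-0.0015,0,0,0,1],[0,0,-0.003,0,0,0,1],[0,0,-0.003,0,0,0,1]]'; python3 -m inch '[[0,0,0,0,0,0,0.5],[0,0,0,0,0,0,0.45],[0,0,0,0,0,0,0.45],[0,0,0.05,0,0,0,0.45],[0,0,0.11,0,0,0,0.3],[0.0,0,0.17,0,0,0,0],[0.05,0,0.225,0,0,0,0],[0.05,0,0.225,0,0,0,0]]';  python3 -m inch '[[0,-0.08,0,0,0,0,0],[0,-0.08,0,0,0,0,0],[0,-0.08,0,0,0,0,0],[0,-0.08,0,0,0,0,0]]'; python3 sp.py; python3 - <<'E'
from m import *
c=cam('wrist'); im=viewer.grab_frame('wrist'); cv2.imwrite('pics/w16.png',im); H,S,V=hsvs(im); print(sensors.observe()['position'])
b=((H<16)&(S>60)&(V<190)&(V>30)).astype(np.uint8)
for s,cc,m in comps(cv2.morphologyEx(b,cv2.MORPH_OPEN,np.ones((3,3),np.uint8)),500):
    r=cv2.minAreaRect(unw(c,m,32)); print('br',cc.round(),s,np.round(r[0],1),np.round(r[1]),round(r[2],1))
b=((H>100)&(H<125)&(S>110)).astype(np.uint8)
for s,cc,m in comps(b,1500):
    h=cv2.findContours(m.astype(np.uint8),cv2.RETR_EXTERNAL,cv2.CHAIN_APPROX_NONE)[0]; q=cv2.approxPolyDP(cv2.convexHull(max(h,key=len)),4,True)[:,0]
    print('tray',[(p.tolist(),onz(c,*p,35)[:2].round().tolist()) for p in q])
E
```

```text
time: 63.12
position: [404.1, 342.0, 19.7]
eef_rot: [-0.0, 0.733, 0.68, 0.001]
force: [-4.5, 1.6, 13.9]
gripper_width: 0.318
finger_force: 30.0
time: 64.12
position: [447.8, 342.2, 203.1]
eef_rot: [0.001, 0.733, 0.68, 0.004]
force: [-0.4, -0.4, 0.0]
gripper_width: 0.934
finger_force: 0.0
time: 64.62
position: [443.4, 277.9, 197.9]
eef_rot: [-0.0, 0.733, 0.681, -0.0]
force: [0.8, 0.7, -0.3]
gripper_width: 1.0
finger_force: 0.0
knob [276.4 219. ] [ 512.6 -137.7   45. ]
ptr 15 [299.3 248.8] [34.1  4.3] 7.2
[443.49537236 277.98577762 198.08480363]
br [632.  22.] [621   0  19  57 713] [789.3 424.5] [23. 61.] 6.9
br [508.  68.] [500  40  17  69 616] [648.6 380. ] [69. 13.] 88.0
br [555.  62.] [ 531   46   48   33 1191] [701.3 390.6] [55. 30.] 10.0
br [367. 121.] [ 353   67   29  102 2410] [496.  342.3] [107.  29.] 85.7
br [282. 136.] [ 269   83   28   99 2229] [402.6 333.4] [106.  28.] 85.5
br [508. 191.] [ 491  117   49  118 1222] [656.3 259.1] [ 55. 148.] 24.5
br [623. 208.] [ 600  157   40  119 3399] [818.6 195.7] [ 55. 178.] 14.1
br [550. 189.] [ 520  173   60   35 1654] [713.9 247.9] [77. 39.] 1.1
br [292. 199.] [ 247  193   91   13 1060] [405.6 258.3] [ 15. 105.] 85.9
br [248. 258.] [ 231  215   34   71 1235] [345.7 193. ] [95. 41.] 77.1
br [410. 259.] [398 232  28  50 680] [542.4 172.1] [21. 75.] 24.7
br [ 87. 267.] [  45  258   90   21 1168] [126.5 184.7] [138.  29.] 0.6
br [349. 338.] [ 320  321   67   33 1648] [469.4  56.1] [55. 92.] 86.7
tray [([423, 53], [556.0, 406.0]), ([412, 190], [544.0, 260.0]), ([235, 189], [342.0, 276.0]), ([227, 70], [352.0, 404.0])]
```

Both blanks lie flat in the tray, the knob is home and the pointer is back at its zero reading. I'll do one last scan of the right side for a missed blank, and check the blanks in the tray from the side view.

```bash
python3 - <<'E'
from m import *
for n in ('scene','side'):
    c=cam(n); im=viewer.grab_frame(n); cv2.imwrite(f'pics/{n}9.png',im); H,S,V=hsvs(im)
    b=((H<14)&(S>80)&(V<110)&(V>15)).astype(np.uint8)
    for s,cc,m in comps(b,60):
        P=unw(c,m,20); r=cv2.minAreaRect(P)
        if 60<max(r[1])<160 and abs(r[0][0])<950 and abs(r[0][1])<900: print(n,cc.round(),s[4],np.round(r[0]),np.round(r[1]),im[m].mean(0).round())
E
```

```text
scene [404. 171.] 190 [404. 336.] [108.  55.] [44. 56. 76.]
scene [321. 186.] 128 [393.  37.] [108.  27.] [28. 33. 80.]
scene [418. 190.] 219 [499. 338.] [117.  50.] [42. 54. 74.]
scene [186. 205.] 204 [ 337. -388.] [ 55. 133.] [27. 47. 81.]
scene [429. 230.] 128 [659. 283.] [31. 92.] [35. 44. 59.]
scene [630. 236.] 119 [856. 885.] [ 41. 153.] [38. 48. 63.]
scene [228. 249.] 268 [ 563. -297.] [114.  53.] [30. 50. 84.]
scene [437. 285.] 109 [839. 212.] [34. 72.] [34. 45. 63.]
scene [ 81. 312.] 210 [ 660. -678.] [ 70. 146.] [28. 33. 85.]
scene [456. 312.] 210 [917. 230.] [71. 81.] [36. 47. 64.]
scene [179. 336.] 265 [ 794. -448.] [76. 28.] [39. 53. 78.]
scene [244. 378.] 176 [ 938. -316.] [103.  27.] [34. 44. 60.]
side [390. 171.] 63 [ 339. -354.] [ 41. 103.] [12. 49. 98.]
side [216. 242.] 218 [725. 211.] [ 34. 109.] [23. 38. 63.]
side [187. 279.] 194 [715. 363.] [29. 68.] [28. 47. 78.]
side [273. 290.] 537 [499. 339.] [127.  41.] [28. 46. 79.]
side [313. 297.] 549 [405. 330.] [128.  37.] [28. 47. 80.]
```

```bash
python3 -c "
from h import *
print(bot.job_done())"
```

```text
the job is handed in; nothing more can be done
None
```

The job is handed in: I zeroed the dial, weighed the two blanks I found and laid both flat in the blue tray, leaving the knob home and the pointer at zero. Three things to know: the pointer moved under load even with the knob home, so the lock may not have held the pan; the first push home slipped about 12 mm short and was redone before loading; and I pulled the knob out a second time to check the weighing.

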